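# Find the key: seat a notched post foot in the coating nest and bolt it in

## Robot

A 7-joint arm with a two-finger parallel gripper is mounted at the origin on the work surface. World frame = base frame: x ahead of the robot, y to its left, z up, the work surface at z = 0. Lengths are in m, angles in rad, forces in N, time in s.
With the tool pointing down it reaches from about 0.425 to 0.875 m from the base axis. Payload 4.7 kg.
Tool frame: the origin (TCP) lies midway between the tips of the shut fingers; the grasp point (between the pads) lies 19 mm behind it; x points along the fingers, z is the direction in which the jaws open and shut, and the axes are right-handed (so a half turn about x gives the same grasp; the last joint's range is limited). The gripper opens to 85 mm and grips with 20 to 120 N. Pads are 22 mm wide; open, the fingers measure 114 mm over their backs; the gripper's body (76 mm by 85 mm) begins 54 mm behind the grasp point. The pads swing forward as they close: fully open they stand 13 mm farther back than shut.
Start: joints at [-1.174, 0.321, -0.07, 1.45, 0.023, 1.371, -0.057], TCP at [0.243, 0.603, 0.192] pointing down, gripper open.
Joint ranges: [-2.86, 2.86], [-0.3, 2.09], [-1.38, 1.24], [0.06, 2.45], [-1.56, 4.7], [0.09, 2.05], [-2.69, 2.69]. Speed limits (rad/s): [2.57, 2.57, 3.14, 3.14, 3.14, 3.14, 3.14].

## Interface

Orientations are given as a rotation vector (axis times angle).
In Python, from station import * gives the robot as it stands.
- The arm moves only by the tool move_arm, never from a script. Its argument "steps" is a list of rows, each a list of 4 numbers: the shift along the tool's x, y, z in cm, then the turn about the tool's x in rad. In form: [[tx, ty, tz, spin], ...]. A call has 1 to 20 rows; each row shifts and turns the commanded pose from where the row before left it, along the tool's axes as they then stand; what a row does not reach is not made up. A row lasts 1/8 s, in which the tool goes at most 62.5 mm and 10.7 degrees, less where a joint would pass 70% of its speed; a pose out of reach is approached as far as the arm can. A call with a gripper value outside its range is refused whole. "hand" is the finger opening in cm, from 0 to 8.54, set as the call begins (left out, the last holds). The fingers move at their own pace and stop on an object; "force" is the grip in N (left out, the last holds). Time passes only in rows, so rows that do not move let the fingers close. It gives the time, the measured TCP pose, the force and the opening at its end, in the units of the state.
- sense(): the state, without advancing time (a new reading comes with each control period).
- capture(name): name is "side" or "top"; returns the picture (400x640x3 uint8, red, green, blue); there is no depth.
- get_calibration(name): a dict with "fx", "fy", "cx", "cy" (pixels), "R" (3x3) and "t" (3): a world point X has camera coordinates R X + t. Camera axes: x right, y down, z forward; pixel columns grow to the right and rows downward; lengths in m; the calibration is good to about 2 mm. A picture is of the moment at which its call begins. get_calibration takes no time and is no camera call.
- sign_off(): hands the job in, once; it reports no verdict.
The state is a dict: "time": time; "q": joint angles; "joint_vel": joint speeds; "tau": joint torques, N m; "tcp_pos": TCP position; "eef_rot": TCP orientation; "contact_force": force on the tool from outside, world axes, zero at the start; "torque": the same for the moment, N m; "gripper_width": opening from 0.0 (shut) to 1.0 (fully open).
Only numpy, scipy, OpenCV 4.12 (cv2) and the standard library are available. Lean on these libraries where they do the work, as an engineer would, in place of code of your own. Each camera call takes 0.05 s, during which the arm holds its last target.

## Task

Load the notched post foot into the round pocket of the steel nest: the key in the pocket is at an unknown angle, so rest the foot lightly on it and turn it by feel until the wide notch drops over the key and the flange is fully home, flush with the block. Then push the slide bolt fully shut over the flange and let go. Be gentle, never pressing the foot against the nest with more than 40 N, and leave the other things on the bench where they are.

Things in the scene. Friction and masses are not known exactly. Their poses are not given: they have to be found in the camera images.
- foot: Post foot, the work piece, loose and upright: an aluminium round flange 64 mm across, 16 mm thick (rim underside relieved 1.5 mm), with a 25 mm square tube stub (sides along its x and y axes) from 16 to 66 mm above its underside; about 0.3 kg. Its rim has two through slots: the wide notch at -x (see foot_notch) and a 6 mm slot at +x, too narrow for the key. Origin: centre of its underside, z up.
- foot_notch (a point): middle of the foot's wide notch, at its underside: 26 mm from the foot's axis in the foot's -x direction. The notch is 14 mm wide and is cut from the rim in to a radius of 20 mm, through the flange's full thickness.
- nest: Keyed nest, a steel block fixed to the table: 120 mm (x) by 110 mm (y) on a slightly larger base plate, top 34 mm above the table, with a round straight-walled pocket in its middle, 67 mm across and 16 mm deep, with a small lead-in chamfer. A slide bolt lies on top on its +y side. Origin: centre of the underside, on the table.
- nest_seat (a point): Centre of the pocket's floor, 18 mm above the table, axes as the nest's; the foot's origin lies here when home.
- nest_mouth (a point): Centre of the pocket's mouth, 34 mm above the table. The key stands on the pocket floor against its wall: 11 mm wide, 8 mm high, reaching in to radius 23 mm, clamped at an unmeasured angle within 0.6 rad either side of the nest's -x. A foot turned wrong stops on the key, 6.5 mm proud of the block; with the wide notch over the key (to about 0.05 rad) it goes down 6.5 mm more, flush.
- bolt (a joint): Travel of the slide bolt in m: 0 drawn back, clear of the pocket; 0.022 its stop, fully shut. It slides along the nest's -y against about 2 N of friction. Its flat 22 mm wide tongue runs 2 mm above the block's top: it passes over the rim of a foot that is home and butts against one that stands proud; shut, it ends 18 mm from the pocket's axis.
- bolt_knob (a point): a point on the axis of the bolt's black upright round knob (16 mm across, from 41 to 81 mm above the table), at 66 mm above the table; 85 mm along the nest's +y from the pocket's axis when the bolt is at 0. Axes as the nest's. Guide strips beside the knob reach 43 mm above the table.
- paint_can: Bystander: small closed paint can, 72 mm across, 90 tall.
- tub: Bystander: white open plastic tub, 90 mm across, 80 tall.
- tube_offcut: Bystander: lying offcut of square steel tube, 160 x 32 x 32 mm.
- timber: Bystander: timber offcut, 50 x 140 x 38 mm.
- wrench: Bystander: steel wrench lying flat.
- screwdriver: Bystander: screwdriver lying flat.
- plain_plug: Bystander: small plain round plug, flange 44 mm across and 10 thick with a round 24 mm stub, 30 mm tall in all, without a notch; not the work piece.

How it is judged:
By the outcome, as a careful person would: the job done as asked, in the order asked, and still so for the second after the job is handed in, with the robot touching nothing.
It also fails if it takes over 72 s, if anything falls off the work surface, if the arm or the gripper's body presses on something with over 40 N, if the wrist force passes 120 N, or if a joint passes its speed limit or range.

## Working session

There is one attempt and no reset: what is moved stays moved. The work goes in short steps, Python scripts to look and compute and a tool call to move; the robot and the scene stay as the last step left them, time stands still between calls to the robot, and variables do not carry over. Pictures are saved under pics/ and viewed, and the job is handed in when it is done.

Besides the shell and the picture viewer there is one more tool, called after "Call:" by a JSON object that holds its "op" and its "data", one argument or row to a line. move_arm: Moves the arm, as the interface text tells. Its arguments: {"type":"object","properties":{"steps":{"type":"array"},"hand":{"type":"number"},"force":{"type":"number"}},"required":["steps"]}

```bash
mkdir -p pics
python3 - <<'E'
from station import *
import cv2
s=sense()
for k in s: print(k,s[k])
for n in("side","top"):
    im=capture(n); cv2.imwrite(f"pics/{n}0.png",cv2.cvtColor(im,cv2.COLOR_RGB2BGR)); print(n,get_calibration(n))
E
```

```text
time 0.0
q [-1.1739017   0.32180141 -0.07007164  1.45168002  0.02259249  1.37077736
 -0.05689638]
joint_vel [-0.00021304  0.00026485  0.00070855 -0.00098339  0.00014018  0.00190891
  0.00044838]
tau [ 3.33834150e-04 -4.93593514e+01 -3.81870959e-01 -3.14338839e+01
  1.30400306e-02  1.13855486e-02  1.01718152e-05]
tcp_pos [0.24261147 0.60237084 0.19063495]
eef_rot [-0.923917    1.36785513  0.92205497]
contact_force [0.06224643 0.33064162 0.25383679]
torque [ 0.04454577  0.0177401  -0.03312645]
gripper_width 1.0041294399599905
side {'fx': 376.31703305515794, 'fy': 376.31703305515794, 'cx': 315.95537936085424, 'cy': 200.32557054304675, 'R': array([[ 0.82382623, -0.56671938, -0.01181009],
       [-0.42735586, -0.60727946, -0.66976013],
       [ 0.37239403,  0.55681307, -0.7424836 ]]), 't': array([-0.47719701,  0.30623167,  0.74399075])}
top {'fx': 382.0129485251605, 'fy': 382.0129485251605, 'cx': 319.45880946604666, 'cy': 196.00824417828252, 'R': array([[ 1.78540069e-02, -9.99839539e-01,  1.45961971e-03],
       [-9.92773926e-01, -1.79010590e-02, -1.18657000e-01],
       [ 1.18664089e-01,  6.69430515e-04, -9.92934230e-01]]), 't': array([0.00859342, 0.55795645, 1.10342024])}
```

View pics/side0.png

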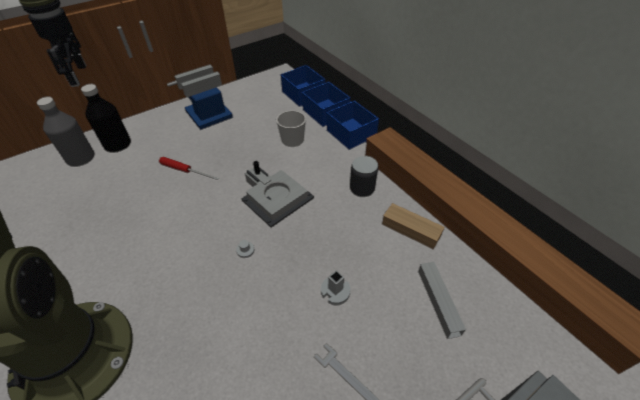

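View pics/top0.png

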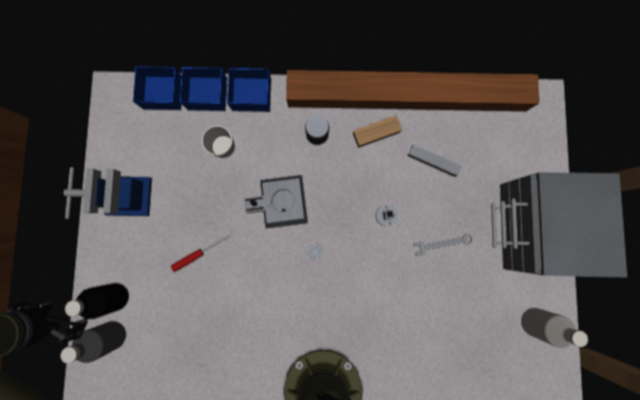

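The top view shows the nest near (283,201), the foot near (386,215), the plug near (315,250) and the arm parked at left. I'll zoom in on the nest and the foot.

Run:
```python
import cv2,numpy as np
t=cv2.imread("pics/top0.png");s=cv2.imread("pics/side0.png")
def z(im,x0,y0,w,h,k): return cv2.resize(im[y0:y0+h,x0:x0+w],None,fx=k,fy=k,interpolation=cv2.INTER_CUBIC)
a=np.hstack([z(t,240,165,80,70,5),z(t,355,190,60,70,5)]);b=np.hstack([z(s,235,155,90,75,5),z(s,310,262,50,75,5)])
def fit(i): return i[:, :800]
cv2.imwrite("pics/zt0.png",fit(a));cv2.imwrite("pics/zs0.png",fit(b))
```

```text
(no output)
```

View pics/zt0.png

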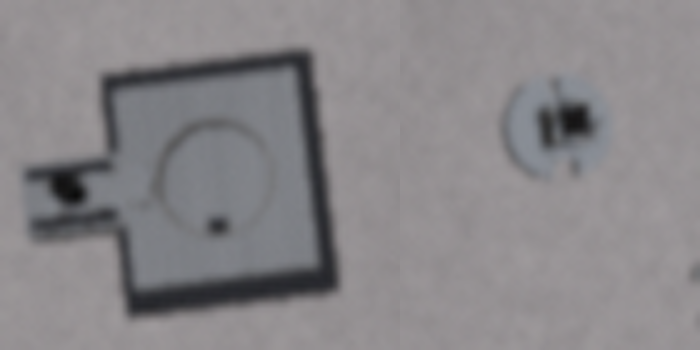

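View pics/zs0.png

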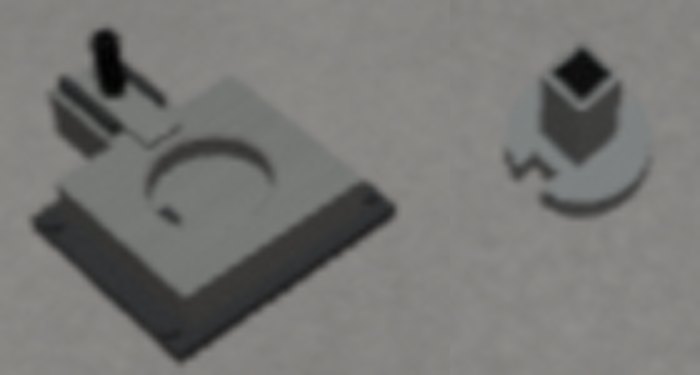

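```bash
cat > h.py <<'E'
import cv2,numpy as np
from station import *
from scipy.spatial.transform import Rotation as Ro
def ray(n,u,v):
    c=get_calibration(n);d=np.array([(u-c['cx'])/c['fx'],(v-c['cy'])/c['fy'],1.]);R=np.array(c['R'])
    return -R.T@np.array(c['t']),R.T@d
def plane(n,u,v,z):
    o,d=ray(n,u,v);return o+d*(z-o[2])/d[2]
def tri(u1,v1,u2,v2):
    a,d=ray('top',u1,v1);b,e=ray('side',u2,v2)
    k=np.linalg.lstsq(np.c_[d,-e],b-a,rcond=None)[0];p=a+d*k[0];q=b+e*k[1];return (p+q)/2,np.linalg.norm(p-q)
def proj(n,X):
    c=get_calibration(n);p=np.array(c['R'])@X+c['t'];return p[0]/p[2]*c['fx']+c['cx'],p[1]/p[2]*c['fy']+c['cy']
E
python3 - <<'E'
from h import *
t=cv2.imread("pics/top0.png").astype(float)
# nest block top: gray not-dark region
roi=t[165:235,240:320]; g=roi.mean(2); br=roi[...,0]-roi[...,2]
print(np.round(br[::6,::6]).astype(int)); print(np.round(g[::6,::6]).astype(int))
roi=t[200:230,368:404];print(np.round((roi[...,0]-roi[...,2])[::2,::2]).astype(int));print(np.round(roi.mean(2)[::2,::2]).astype(int))
E
```

```text
[[-2 -3 -2 -2 -2 -3 -3 -2 -3 -2 -3 -2 -2 -3]
 [-3 -2 -4 -3 -2 -3 -3 -3 -2 -3 -3 -2 -3 -1]
 [-3 -3 -3 -2 -3 -2 -1  1  3  5  6 -3 -2 -1]
 [-2 -2 -3 -2  8  7  7  8  7  8  6 -2 -1 -2]
 [-2 -2 -2 -3  6  7  5  2  4  7  5 -2 -2 -2]
 [-2 -2 -1  0  6  7  8  7  8  5  6 -3 -3 -3]
 [-2  7  0  8  8  5  7  7  7  4  8 -2 -3 -3]
 [-3  7  4  4  7  7  7  6  8  6  7 -1 -2 -2]
 [-4 -1 -3 -2  4  7  8  7  8  7  7  1 -2 -2]
 [-3 -2 -3 -3  0  7  7  7  6  5  5  3 -2 -3]
 [-2 -2 -3 -3 -1  5  5  3  1 -1 -2 -2 -2 -3]
 [-2 -3 -2 -3 -2 -2 -1 -2 -2 -1 -2 -2 -3 -3]]
[[149 149 148 146 148 148 150 150 151 149 152 149 147 150]
 [142 147 149 150 150 153 151 153 151 150 151 147 147 147]
 [141 148 150 147 150 142 119  84  61  53  45 146 148 148]
 [142 149 150 147 108 121 124 127 128 128  62 148 146 146]
 [147 144 147 149 121 125 120  99 118 129  87 149 148 148]
 [145 146 144 139 117 125 124 128 131 127 117 146 145 144]
 [148 101  20 124 128 110 127 130 131 122 129 134 148 143]
 [147 123  92  85 119 126 125 123 131 130 128 111 144 144]
 [151 130 123 142  69 129 127 124 128 130 129  85 148 144]
 [149 147 148 146  94 129 12
[... 1431 characters left out ...]
117 141 146 149 148 146]
 [146 148 146 142 120 140 141 109  77  79  39  33  76 137 143 149 149 146]
 [146 146 145 136 121 141 141 105  51  77  29  24  58 115 141 150 150 148]
 [146 146 148 140 116 141 142 120  52  99  52  58  73 122 143 149 149 147]
 [150 147 147 145 114 139 142 127  66  97  98 116 124 134 142 148 151 147]
 [148 151 149 149 122 127 141 138 120 129 131 133 140 142 144 146 148 148]
 [146 150 152 151 140 117 134 141 139 138 135 118 141 143 148 149 147 150]
 [147 149 149 151 150 143 122 127 135 145 138 120 145 149 147 145 146 150]
 [151 151 149 151 150 152 147 142 138 145 145 144 148 152 149 146 148 150]
 [148 147 149 147 147 148 150 149 146 148 148 152 149 152 148 148 150 149]]
```

Run:
```python
from h import *
K=4
def up(n): return cv2.GaussianBlur(cv2.resize(cv2.imread(f"pics/{n}0.png"),None,fx=K,fy=K,interpolation=cv2.INTER_CUBIC),(0,0),2).astype(float)
def px(p): return (np.asarray(p,float)+.5)/K-.5
t=up('top'); s=up('side')
def reg(im,x0,y0,x1,y1):
    m=np.zeros(im.shape[:2],bool); m[y0*K:y1*K,x0*K:x1*K]=1; return m
br=t[...,0]-t[...,2]; g=t.mean(2)
m=((br>2.5)&(g>92)&reg(t,255,170,312,232)).astype(np.uint8)
m=cv2.morphologyEx(m,cv2.MORPH_CLOSE,np.ones((31,31)))
m=cv2.morphologyEx(m,cv2.MORPH_OPEN,np.ones((101,101)))
c=max(cv2.findContours(m,0,1)[0],key=cv2.contourArea)
r=cv2.minAreaRect(c); b=px(cv2.boxPoints(r)); P=np.array([plane('top',*q,.034) for q in b])
print('block',b.round(1).tolist(),P[:,:2].round(4).tolist(),'c',P.mean(0).round(4))
for i in range(4):
    d=P[(i+1)%4]-P[i]; print(np.linalg.norm(d).round(4),np.arctan2(d[1],d[0]).round(4))
vis=t.copy().astype(np.uint8); cv2.drawContours(vis,[c],0,(0,255,0),1)
# foot disc
m=((br>2.5)&reg(t,366,200,404,232)).astype(np.uint8)
m=cv2.morphologyEx(m,cv2.MORPH_CLOSE,np.ones((41,41)))
c=max(cv2.findContours(m,0,1)[0],key=cv2.contourArea); c=cv2.convexHull(c)
e=cv2.fitEllipse(c); print('foot ellipse',px(e[0]),np.array(e[1])/K, plane('top',*px(e[0]),.016).round(4))
cv2.ellipse(vis,e,(0,0,255),1)
# side: stub hole dark
gs=s.mean(2)
m=((gs<60)&reg(s,322,266,350,288)).astype(np.uint8)
c=max(cv2.findContours(m,0,1)[0],key=cv2.contourArea)
r=cv2.minAreaRect(c);b=px(cv2.boxPoints(r)); print('hole box',b.round(1).tolist())
ap=px(cv2.approxPolyDP(c,8,True)[:,0]);print('approx',ap.round(1).tolist())
Q=np.array([plane('side',*q,.066) for q in ap]);print(Q.round(4).tolist());
for i in range(len(Q)):
    d=Q[(i+1)%len(Q)]-Q[i]; print(np.linalg.norm(d).round(4),np.arctan2(d[1],d[0]).round(4))
M=cv2.moments(c); print('hole c',px([M['m10']/M['m00'],M['m01']/M['m00']]),plane('side',*px([M['m10']/M['m00'],M['m01']/M['m00']]),.066).round(4))
# side disc
bs=s[...,0]-s[...,2]; print('bs table/flange',bs[300*K,300*K],bs[290*K,345*K],gs[300*K,300*K],gs[290*K,345*K])
cv2.imwrite("pics/v1.png",np.hstack([vis[165*K:235*K,240*K:320*K],vis[190*K:260*K,355*K:415*K]]))
```

```text
block [[262.6, 219.1], [262.6, 181.1], [300.4, 181.1], [300.4, 219.1]] [[0.4859, 0.1851], [0.5993, 0.1891], [0.6014, 0.0764], [0.4879, 0.0737]] c [0.5436 0.1311 0.034 ]
0.1135 0.0355
0.1127 -1.5527
0.1135 -3.1178
0.1114 1.5887
foot ellipse [386.34432983 214.8053894 ] [22.14345169 22.39411354] [ 0.5065 -0.1833  0.016 ]
hole box [[330.5, 276.0], [335.6, 270.9], [341.1, 276.4], [336.0, 281.5]]
approx [[335.4, 271.9], [330.9, 276.4], [336.1, 280.9], [340.9, 276.4]]
[[0.5098, -0.174, 0.066], [0.4958, -0.1773, 0.066], [0.4985, -0.192, 0.066], [0.5128, -0.1892, 0.066]]
0.0144 -2.9116
0.0149 -1.3928
0.0146 0.1945
0.0154 1.7638
hole c [335.88084274 276.3219697 ] [ 0.5044 -0.1831  0.066 ]
bs table/flange -4.0 4.0 133.0 127.66666666666667
```

View pics/v1.png

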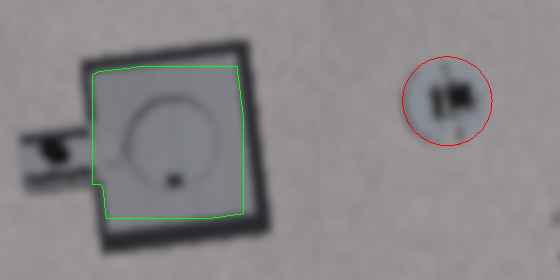

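Run:
```python
from h import *
K=4
def px(p): return (np.asarray(p,float)+.5)/K-.5
t=cv2.GaussianBlur(cv2.resize(cv2.imread("pics/top0.png"),None,fx=K,fy=K,interpolation=cv2.INTER_CUBIC),(0,0),1.5).astype(float)
g=t.mean(2)
# boundary light->dark crossing at level 85 walking outward from centre (283,201)
c0=np.array([283.5,201.])
def edge(dirn,perp,offs,start,end):
    pts=[]
    for o in offs:
        prev=None
        for r in np.arange(start,end,.1):
            p=c0+dirn*r+perp*o; u,v=((p+.5)*K-.5).round().astype(int); val=g[v,u]
            if val<88: pts.append(p);break
    return np.array(pts)
a=np.deg2rad(-5); ex=np.array([np.cos(a),np.sin(a)]); ey=np.array([-ex[1],ex[0]])
L={}
for n,d,p in(('right(-y)',ex,ey),('top(+x)',-ey,ex),('bottom(-x)',ey,ex)):
    P=edge(d,p,np.arange(-14,14.1,1),15,26)
    W=np.array([plane('top',*q,.034)[:2] for q in P])
    l=cv2.fitLine(W.astype(np.float32),cv2.DIST_HUBER,0,.001,.001).ravel(); ang=np.arctan2(l[1],l[0])
    print(n,len(P),l[2:],'ang',ang%(np.pi/2), 'deg90'); L[n]=(l[2:],ang)
# pocket: ring dark edge: from side+top - min g along rays
pts=[]
for th in np.arange(0,2*np.pi,.1):
    rs=np.arange(8,15,.1); vals=[]
    for r in rs:
        p=c0+r*np.array([np.cos(th),np.sin(th)]);u,v=((p+.5)*K-.5).round().astype(int);vals.append(g[v,u])
    i=np.argmin(vals); 
    if vals[i]<122: pts.append(np.r_[c0+rs[i]*np.array([np.cos(th),np.sin(th)]),vals[i],th])
pts=np.array(pts)
e=cv2.fitEllipse(pts[:,:2].astype(np.float32)); print('ring',e,plane('top',*e[0],.034).round(4),len(pts))
# key dark blob
m=np.zeros(g.shape,bool);m[204*K:216*K,277*K:290*K]=1
w=np.where(m,np.clip(95-g,0,None),0); yy,xx=np.mgrid[:g.shape[0],:g.shape[1]]
k=px([(w*xx).sum()/w.sum(),(w*yy).sum()/w.sum()]); print('key',k,plane('top',*k,.026).round(4),plane('top',*k,.018).round(4))
for n in L:print(n,L[n])
```

```text
right(-y) 29 [0.54794663 0.07254042] ang 0.14397632 deg90
top(+x) 29 [0.6059571  0.11880033] ang 0.14524508 deg90
bottom(-x) 29 [0.48373064 0.11841433] ang 0.14733481 deg90
ring ((282.021728515625, 199.63861083984375), (19.68942642211914, 22.348262786865234), 50.06525802612305) [0.5448 0.1296 0.034 ] 41
key [283.17236816 209.77002874] [0.5153 0.126  0.026 ] [0.516  0.1268 0.018 ]
right(-y) (array([0.54794663, 0.07254042], dtype=float32), np.float32(0.14397632))
top(+x) (array([0.6059571 , 0.11880033], dtype=float32), np.float32(-1.4255513))
bottom(-x) (array([0.48373064, 0.11841433], dtype=float32), np.float32(-1.4234616))
```

Run:
```python
from h import *
C=np.array([plane('side',(u+.5)/5-.5+235,(v+.5)/5-.5+155,.034) for u,v in((228,77),(365,182),(183,297),(60,195))])
print(C.round(4),C.mean(0))
f=lambda u,v:((u+.5)/5-.5+235,(v+.5)/5-.5+155)
for z in(.018,.026):print('key',plane('side',*f(170,216),z))
for n in('top','side'):
  for X in((.5436,.1273,.034),): print(n,proj(n,np.array(X)))
print('knobtop top', [plane('side',*f(105,35),.081)])
s=cv2.imread('pics/side0.png'); cv2.imwrite('pics/zs1.png',cv2.resize(s[170:215,245:310],None,fx=12,fy=12,interpolation=cv2.INTER_CUBIC))
print(plane('top',239+66/5+.4,165+187/5,.061))
```

```text
[[0.5901 0.1901 0.034 ]
 [0.6077 0.0795 0.034 ]
 [0.4897 0.066  0.034 ]
 [0.4719 0.1637 0.034 ]] [0.53985068 0.12482531 0.034     ]
key [0.51756035 0.13120946 0.018     ]
key [0.51461027 0.12434236 0.026     ]
top (np.float64(282.77110261070175), np.float64(200.04018167143002))
side (np.float64(277.2980512878169), np.float64(190.4032969421654))
knobtop top [array([0.53084417, 0.2106213 , 0.081     ])]
[0.53226492 0.21181536 0.061     ]
```

View pics/zs1.png

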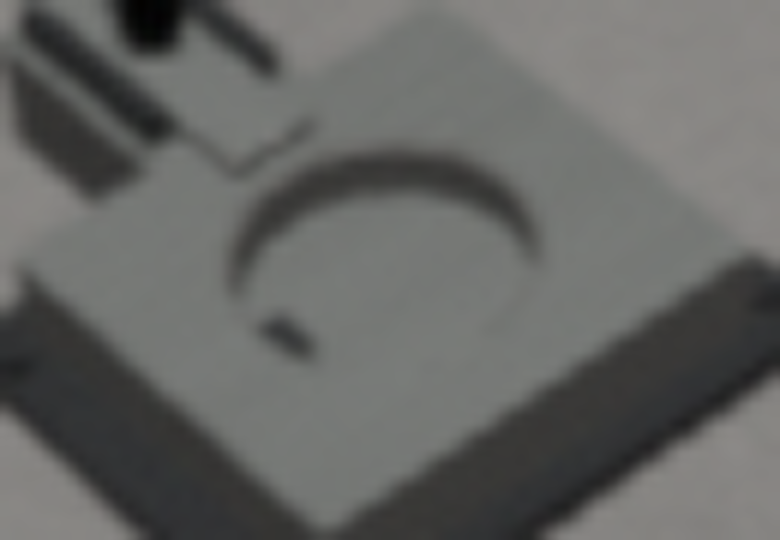

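```bash
cat >> h.py <<'E'
def tool():
    s=sense();R=Ro.from_rotvec(s['eef_rot']).as_matrix();return np.array(s['tcp_pos']),R,s
def show(target=None,yaw=None):
    """target: world TCP; yaw: wanted world angle of jaw axis (mod pi)"""
    p,R,s=tool();print('t',s['time'],'p',p.round(4),'F',np.round(s['contact_force'],1),'T',np.round(s['torque'],2),'w',round(s['gripper_width'],3))
    print('x',R[:,0].round(3),'y',R[:,1].round(3),'jaw ang',np.arctan2(R[1,2],R[0,2]).round(4),'q7',round(s['q'][6],3))
    if target is not None: print('shift cm',(R.T@(np.array(target)-p)*100).round(2))
    if yaw is not None:
        d=(yaw-np.arctan2(R[1,2],R[0,2])+np.pi/2)%np.pi-np.pi/2
        print('spin (tool x down => minus)',round(-d,4))
E
python3 - <<'E'
from h import *
show([.506,-.1832,.2],.195)
show([.506,-.1832,.2],.195+np.pi/2)
E
```

```text
t 0.1 p [0.2426 0.6024 0.1907] F [0.1 0.8 0.2] T [-0.01  0.03 -0.01] w 1.001
x [-0.001 -0.002 -1.   ] y [-0.928  0.373 -0.   ] jaw ang 1.188 q7 -0.057
shift cm [ -0.81 -53.77 -63.04]
spin (tool x down => minus) 0.993
t 0.1 p [0.2426 0.6024 0.1907] F [0.1 0.8 0.2] T [-0.01  0.03 -0.01] w 1.001
x [-0.001 -0.002 -1.   ] y [-0.928  0.373 -0.   ] jaw ang 1.188 q7 -0.057
shift cm [ -0.81 -53.77 -63.04]
spin (tool x down => minus) -0.5778
```

Run:
```python
from h import *
for a in((115,147),(78,160)):print(plane('side',*a,0))
for a in((90,91),(45,103)):print(plane('side',*a,.22))
for a in((73,308),(68,354)):print(plane('top',*a,.22))
print(tri(73,308,46,103),tri(68,354,46,103),tri(73,308,90,90))
c=get_calibration('side');print(-c['R'].T@c['t'])
```

```text
[0.23876074 0.60983276 0.        ]
[0.1304732  0.61248576 0.        ]
[0.24879814 0.55701821 0.22      ]
[0.14236983 0.56537674 0.22      ]
[0.25446214 0.60424526 0.22      ]
[0.1486102  0.60607191 0.22      ]
(array([0.19094545, 0.63820839, 0.17382683]), np.float64(0.10880671551100311)) (array([0.13900015, 0.62563494, 0.18890614]), np.float64(0.001072146913937701)) (array([0.24957729, 0.62299482, 0.18963845]), np.float64(0.0010815169372276742))
[ 0.2469396  -0.49873237  0.75186695]
```

Call:
{"op": "move_arm", "data": {
  "steps": [
    [-3,0,0,0],
    [-3,0,0,0],
    [0,-3.5,-1.77,0],
    [0,-3.5,-1.77,0],
    [0,-3.5,-1.77,0],
    [0,-3.5,-1.77,0],
    [0,-3.5,-1.77,0],
    [0,-3.5,-1.77,0],
    [0,-3.5,-1.77,0],
    [0,-3.5,-1.77,0],
    [0,-3.5,-1.77,0],
    [0,-3.5,-1.77,0],
    [0,-3.5,-1.77,0],
    [0,-3.5,-1.77,0]
  ]
}}

```text
time: 1.85
tcp_pos: [0.5535, 0.248, 0.2512]
eef_rot: [-0.923, 1.367, 0.923]
contact_force: [-0.0, -0.1, -0.7]
gripper_width: 1.001
```

Call:
{"op": "move_arm", "data": {
  "steps": [
    [0,-1,-3.5,0],
    [0,-1,-3.5,0],
    [0,-1,-3.5,0],
    [0,-1,-3.5,0],
    [0,-1,-3.5,0],
    [0,-1,-3.5,0],
    [0,-1,-3.5,0],
    [0,-1,-3.5,0],
    [0,-1,-3.5,0],
    [0,-1,-3.5,0],
    [0,-1,-3.5,0],
    [0,-1,-3.5,0],
    [0,0,0,-0.145],
    [0,0,0,-0.145],
    [0,0,0,-0.145],
    [0,0,0,-0.145],
    [0,0,0,0]
  ],
  "hand": 6
}}

```text
time: 3.98
tcp_pos: [0.5073, -0.1853, 0.2513]
eef_rot: [-1.351, 1.11, 1.353]
contact_force: [0.4, 0.3, -0.2]
gripper_width: 0.698
```

Run:
```python
from h import *
show([.506,-.1832,.12],.195+np.pi/2)
```

```text
t 3.975 p [ 0.5073 -0.1853  0.2513] F [ 0.4  0.3 -0.2] T [-0.03  0.02  0.07] w 0.698
x [-0.001  0.    -1.   ] y [-0.981 -0.194  0.001] jaw ang 1.7665 q7 2.099
shift cm [13.13  0.08  0.22]
spin (tool x down => minus) 0.0007
```

Call:
{"op": "move_arm", "data": {
  "steps": [
    [5,0.08,0.2,0],
    [5,0,0,0],
    [5,0,0,0],
    [0,0,0,0]
  ]
}}

```text
time: 4.47
tcp_pos: [0.5029, -0.1825, 0.0982]
eef_rot: [-1.346, 1.115, 1.359]
contact_force: [-0.1, -0.2, 0.6]
gripper_width: 0.703
```

```bash
cat >> h.py <<'E'
def shot(tag,rt=(355,180,60,60,6),rs=(300,240,75,70,6)):
    o=[]
    for n,(x,y,w,h,k) in(('top',rt),('side',rs)):
        im=cv2.cvtColor(capture(n),cv2.COLOR_RGB2BGR);cv2.imwrite(f'pics/{n}_{tag}.png',im)
        o.append(cv2.resize(im[y:y+h,x:x+w],None,fx=k,fy=k,interpolation=cv2.INTER_CUBIC))
    H=max(i.shape[0] for i in o);o=[cv2.copyMakeBorder(i,0,H-i.shape[0],0,0,0) for i in o]
    r=np.hstack(o);f=min(1,800/r.shape[1],600/r.shape[0]);cv2.imwrite(f'pics/{tag}.png',cv2.resize(r,None,fx=f,fy=f))
E
python3 - <<'E'
from h import *
show([.506,-.1832,.03]);shot('a1',rs=(290,220,80,80,5))
E
```

```text
t 4.475 p [ 0.5029 -0.1825  0.0982] F [-0.1 -0.2  0.6] T [-0.   -0.01 -0.02] w 0.703
x [-0.008  0.001 -1.   ] y [-0.981 -0.194  0.008] jaw ang 1.7657 q7 2.145
shift cm [ 6.82 -0.35 -0.15]
```

View pics/a1.png

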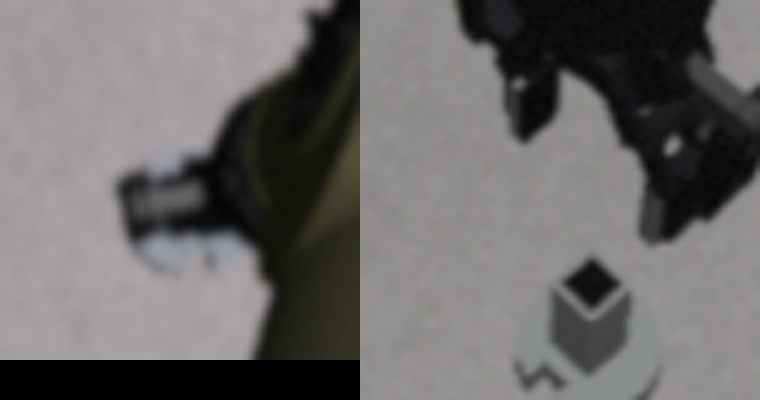

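Call:
{"op": "move_arm", "data": {
  "steps": [
    [2,-0.25,-0.1,0],
    [2,0,0,0],
    [1.8,0,0,0],
    [1,0,0,0],
    [0,0,0,0]
  ]
}}

```text
time: 5.2
tcp_pos: [0.509, -0.1841, 0.0337]
eef_rot: [-1.353, 1.11, 1.353]
contact_force: [1.0, 0.5, -0.2]
gripper_width: 0.704
```

Run:
```python
from h import *
show([.506,-.1832,.03],.195+np.pi/2);shot('a2',rs=(290,220,80,80,5))
```

```text
t 5.2 p [ 0.509  -0.1841  0.0337] F [ 1.   0.5 -0.2] T [-0.02  0.05 -0.03] w 0.704
x [-0.  0. -1.] y [-0.981 -0.196  0.   ] jaw ang 1.7678 q7 2.193
shift cm [0.37 0.28 0.14]
spin (tool x down => minus) 0.002
```

View pics/a2.png

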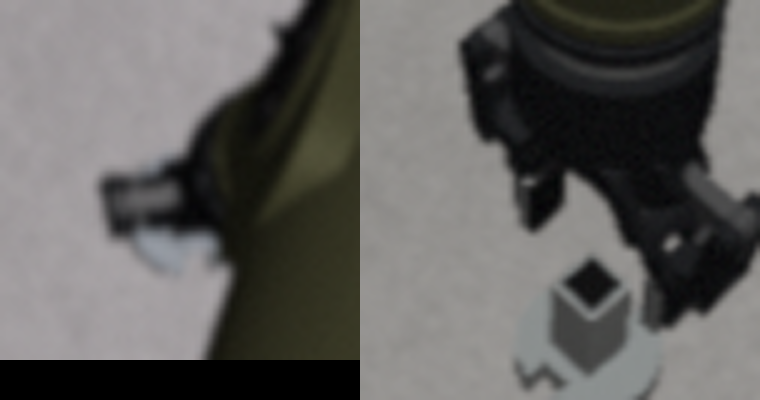

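Run:
```python
from h import *
for X in((.509,-.1841,.0337),(.509,-.1841,.043),(.509,-.1841,.055),(.506,-.1832,.066)):print(X,proj('side',np.array(X)),proj('top',np.array(X)))
im=cv2.imread('pics/side_a2.png');cv2.imwrite('pics/a2z.png',cv2.resize(im[235:305,310:375],None,fx=8,fy=8,interpolation=cv2.INTER_CUBIC))
```

```text
(0.509, -0.1841, 0.0337) (np.float64(337.4629261210159), np.float64(283.4024259234576)) (np.float64(387.6662998946602), np.float64(213.5607466835183))
(0.509, -0.1841, 0.043) (np.float64(337.5970506831055), np.float64(281.18701981980115)) (np.float64(388.23278764978375), np.float64(213.32928363037655))
(0.509, -0.1841, 0.055) (np.float64(337.7735783293996), np.float64(278.27121961907005)) (np.float64(388.9776783418838), np.float64(213.02492634764454))
(0.506, -0.1832, 0.066) (np.float64(336.5203957483531), np.float64(275.9535492764666)) (np.float64(389.36565718309146), np.float64(213.77633074577432))
```

View pics/a2z.png

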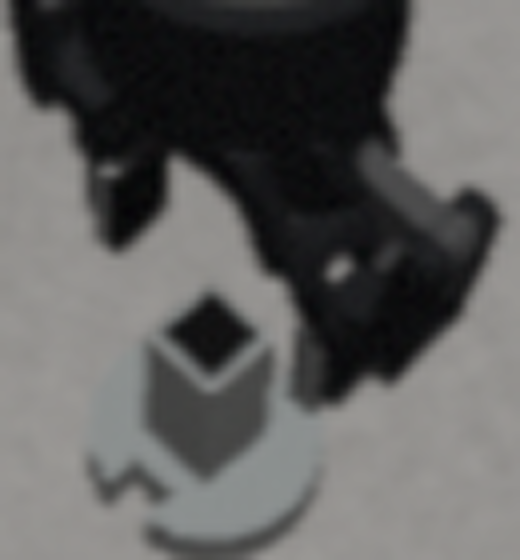

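Call:
{"op": "move_arm", "data": {
  "steps": [
    [0.4,0.25,0.12,0],
    [0,0,0,0],
    [0,0,0,0]
  ]
}}

```text
time: 5.68
tcp_pos: [0.5064, -0.1834, 0.0299]
eef_rot: [-1.353, 1.109, 1.353]
contact_force: [-0.7, -0.4, 0.4]
gripper_width: 0.706
```

Call:
{"op": "move_arm", "data": {
  "steps": [
    [0,0,0,0],
    [0,0,0,0],
    [0,0,0,0],
    [0,0,0,0],
    [0,0,0,0],
    [0,0,0,0]
  ],
  "hand": 1.5,
  "force": 40
}}

```text
time: 6.42
tcp_pos: [0.5063, -0.1834, 0.0297]
eef_rot: [-1.353, 1.109, 1.353]
contact_force: [-0.0, 0.2, 0.1]
gripper_width: 0.178
```

Run:
```python
from h import *
show([.506,-.1832,.03],.195+np.pi/2);shot('a3',rs=(290,220,80,80,5))
```

```text
t 6.425 p [ 0.5063 -0.1834  0.0297] F [-0.   0.2  0.1] T [-0.03 -0.02 -0.03] w 0.178
x [-0.  0. -1.] y [-0.981 -0.196  0.   ] jaw ang 1.768 q7 2.194
shift cm [-0.03  0.03  0.02]
spin (tool x down => minus) 0.0022
```

View pics/a3.png

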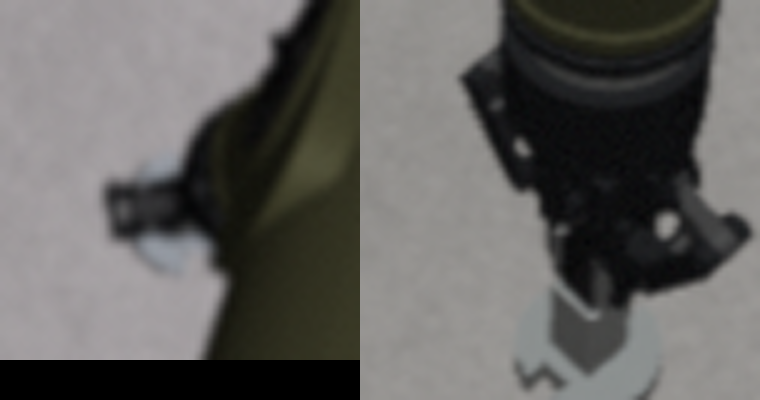

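Run:
```python
from h import *
for z in(.02,.03,.05,.066,.08):print(z,plane('side',340.5,281,z).round(4),plane('side',331,266,z).round(4))
im=cv2.imread('pics/side_a3.png');cv2.imwrite('pics/a3z.png',cv2.resize(im[235:305,310:375],None,fx=8,fy=8,interpolation=cv2.INTER_CUBIC))
```

```text
0.02 [ 0.523  -0.1772  0.02  ] [ 0.5285 -0.1343  0.02  ]
0.03 [ 0.5192 -0.1816  0.03  ] [ 0.5246 -0.1393  0.03  ]
0.05 [ 0.5117 -0.1903  0.05  ] [ 0.5169 -0.1492  0.05  ]
0.066 [ 0.5056 -0.1974  0.066 ] [ 0.5108 -0.1572  0.066 ]
0.08 [ 0.5004 -0.2035  0.08  ] [ 0.5054 -0.1642  0.08  ]
```

View pics/a3z.png

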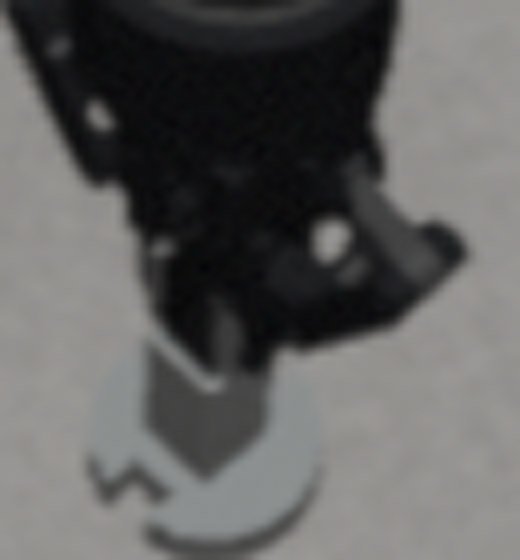

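Run:
```python
from h import *
for z in(.19,.24):print(proj('side',np.array([.243,.603,z])),proj('top',np.array([.243,.603,z])))
im=cv2.imread('pics/side0.png');im2=cv2.imread('pics/top0.png')
a=cv2.resize(im[30:160,20:150],None,fx=4,fy=4);b=cv2.resize(im2[270:400,0:130],None,fx=2,fy=2);b=cv2.copyMakeBorder(b,0,260,0,0,0)
cv2.imwrite('pics/st.png',np.hstack([a,b]))
```

```text
(np.float64(88.89210620687362), np.float64(93.89917313387353)) (np.float64(80.82500826828209), np.float64(310.68201040205895))
(np.float64(80.17097251716424), np.float64(77.213332634791)) (np.float64(67.60933560599412), np.float64(314.5135421831738))
```

View pics/st.png

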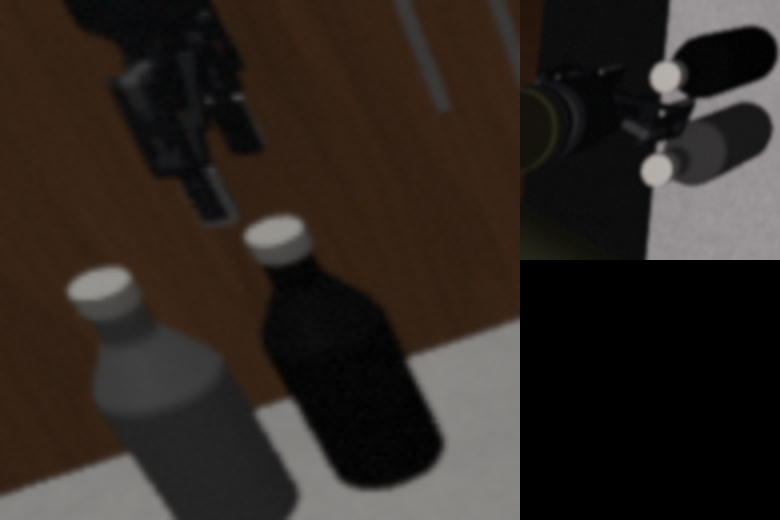

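Run:
```python
from h import *
print(tri(80,326,78,77),tri(72,326,78,77))
im2=cv2.imread('pics/top0.png');cv2.imwrite('pics/st2.png',cv2.resize(im2[295:360,40:115],None,fx=8,fy=8))
t=cv2.imread('pics/top_a3.png');cv2.imwrite('pics/st3.png',cv2.resize(t[190:250,350:420],None,fx=8,fy=8))
```

```text
(array([0.23161823, 0.55239623, 0.26817892]), np.float64(0.015430618066847427)) (array([0.23021511, 0.57666935, 0.25743512]), np.float64(0.018024470594963662))
```

View pics/st2.png

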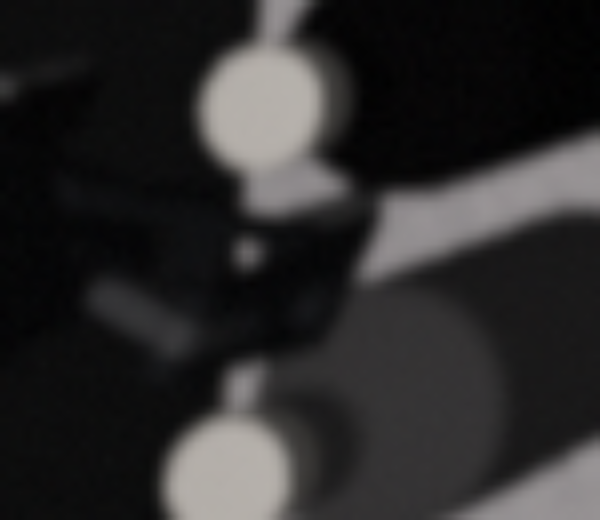

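View pics/st3.png

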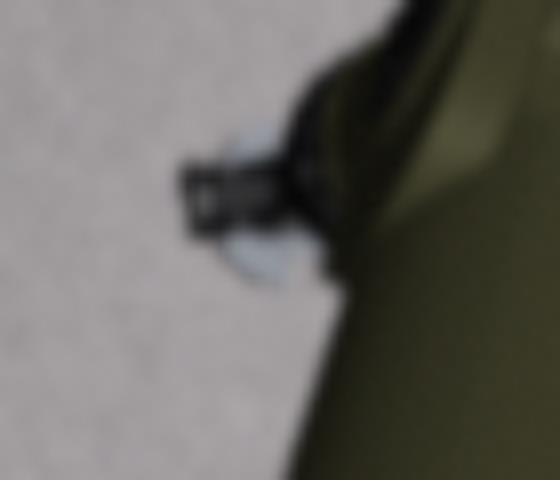

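The fingers closed to 15 mm, so they missed the 25 mm stub. Seen from the side, the tips sit at or above the stub's top (about z 0.066–0.07), while the reported TCP z is 0.030. I'll open, go down in small steps watching the force, and look again.

Call:
{"op": "move_arm", "data": {
  "steps": [
    [0,0,0,0],
    [0,0,0,0],
    [0,0,0,0],
    [0,0,0,0]
  ],
  "hand": 6
}}

```text
time: 7.02
tcp_pos: [0.5063, -0.1833, 0.0297]
eef_rot: [-1.353, 1.109, 1.353]
contact_force: [-0.1, 0.7, -0.1]
gripper_width: 0.704
```

Call:
{"op": "move_arm", "data": {
  "steps": [
    [0.5,0,0,0],
    [0.5,0,0,0],
    [0,0,0,0]
  ]
}}

```text
time: 7.4
tcp_pos: [0.5057, -0.1832, 0.019]
eef_rot: [-1.352, 1.11, 1.354]
contact_force: [-0.1, 0.1, -0.0]
gripper_width: 0.702
```

Run:
```python
from h import *
show();shot('a4',rs=(290,220,80,80,5))
```

```text
t 7.4 p [ 0.5057 -0.1832  0.019 ] F [-0.1  0.1 -0. ] T [0.01 0.   0.01] w 0.702
x [-0.001  0.    -1.   ] y [-0.981 -0.196  0.001] jaw ang 1.768 q7 2.201
```

View pics/a4.png

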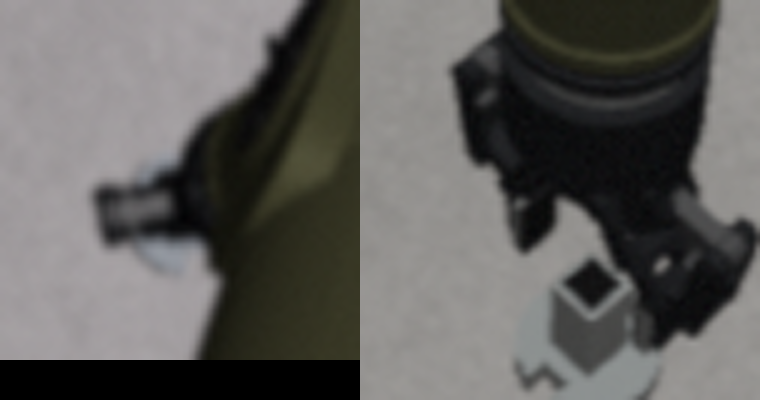

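Call:
{"op": "move_arm", "data": {
  "steps": [
    [0.5,0,0,0],
    [0.5,0,0,0],
    [0.5,0,0,0],
    [0.5,0,0,0],
    [0.3,0,0,0],
    [0,0,0,0]
  ]
}}

```text
time: 8.25
tcp_pos: [0.5061, -0.1833, -0.0036]
eef_rot: [-1.353, 1.11, 1.353]
contact_force: [-1.2, -0.4, 0.5]
gripper_width: 0.706
```

Run:
```python
from h import *
show();shot('a5',rs=(290,220,80,80,5))
```

```text
t 8.25 p [ 0.5061 -0.1833 -0.0036] F [-1.2 -0.4  0.5] T [ 0.02  0.03 -0.02] w 0.706
x [-0.001  0.    -1.   ] y [-0.981 -0.196  0.   ] jaw ang 1.768 q7 2.22
```

View pics/a5.png

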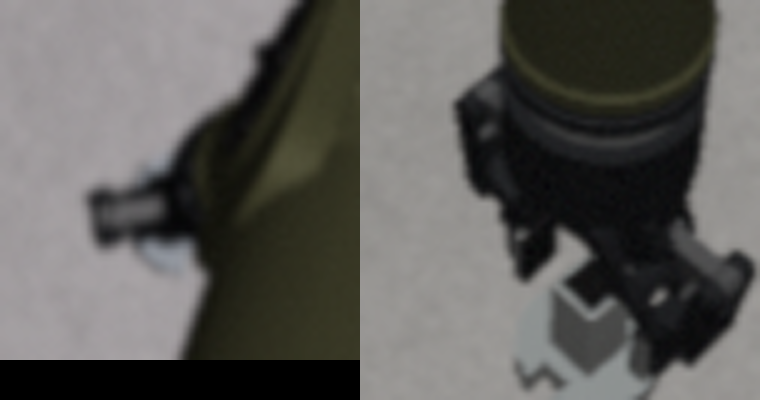

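Call:
{"op": "move_arm", "data": {
  "steps": [
    [0.4,0,0,0],
    [0,0,0,0],
    [0,0,0,0]
  ]
}}

```text
time: 8.72
tcp_pos: [0.5064, -0.1833, -0.0073]
eef_rot: [-1.353, 1.109, 1.353]
contact_force: [-0.3, -0.3, -0.5]
gripper_width: 0.704
```

Call:
{"op": "move_arm", "data": {
  "steps": [
    [0,0,0,0],
    [0,0,0,0],
    [0,0,0,0],
    [0,0,0,0],
    [0,0,0,0],
    [0,0,0,0]
  ],
  "hand": 1.5,
  "force": 40
}}

```text
time: 9.48
tcp_pos: [0.5065, -0.1833, -0.0071]
eef_rot: [-1.353, 1.109, 1.353]
contact_force: [-0.6, 0.7, 1.8]
gripper_width: 0.288
```

Run:
```python
from h import *
show();shot('a6',rs=(290,220,80,80,5))
```

```text
t 9.475 p [ 0.5065 -0.1833 -0.0071] F [-0.6  0.7  1.8] T [ 0.15  0.11 -0.05] w 0.288
x [ 0.  0. -1.] y [-0.981 -0.196 -0.   ] jaw ang 1.7681 q7 2.223
```

View pics/a6.png

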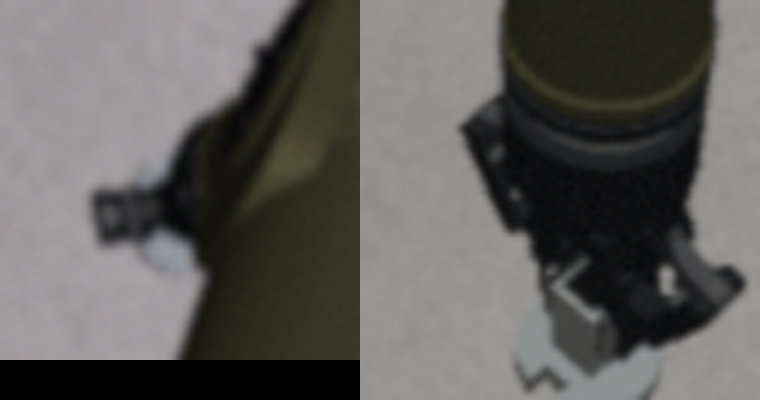

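Call:
{"op": "move_arm", "data": {
  "steps": [
    [-1,0,0,0],
    [-2,0,0,0],
    [-3,0,0,0],
    [-3,0,0,0],
    [0,-0.81,2.48,0],
    [0,-0.81,2.48,0],
    [0,-0.81,2.48,0],
    [0,-0.81,2.48,0],
    [0,-0.81,2.48,0],
    [0,-0.81,2.48,0],
    [0,-0.81,2.48,0],
    [0,-0.81,2.48,0],
    [0,-0.81,2.48,0],
    [0,-0.81,2.48,0],
    [0,-0.81,2.48,0],
    [0,-0.81,2.48,0],
    [0,0,0,0.075],
    [0,0,0,0.075],
    [0,0,0,0]
  ]
}}

```text
time: 11.95
tcp_pos: [0.543, 0.1272, 0.0826]
eef_rot: [-1.244, 1.187, 1.245]
contact_force: [0.1, -0.6, -2.1]
gripper_width: 0.287
```

Run:
```python
from h import *
show([.5436,.1273,.06],.046+np.pi/2);shot('b1',(245,160,80,75,5),(235,130,90,100,4))
```

```text
t 11.95 p [0.543  0.1272 0.0826] F [ 0.1 -0.6 -2.1] T [ 0.02 -0.01 -0.02] w 0.287
x [-0.001 -0.001 -1.   ] y [-0.999 -0.048  0.001] jaw ang 1.6187 q7 1.407
shift cm [ 2.26 -0.06  0.  ]
spin (tool x down => minus) 0.0019
```

View pics/b1.png

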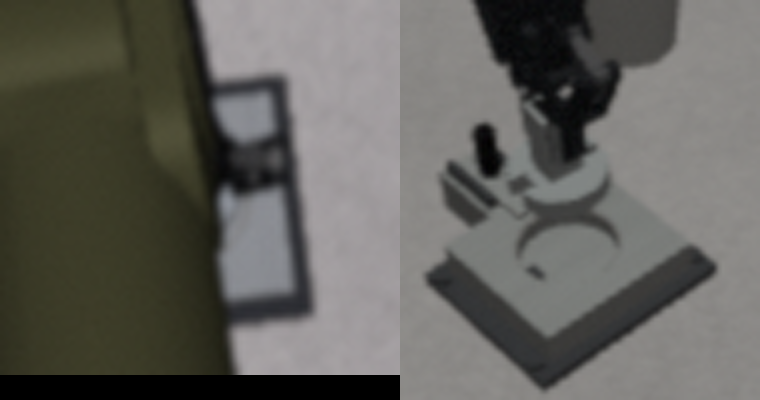

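Run:
```python
from h import *
th=np.linspace(0,2*np.pi,73)
def circ(n,c,r,z): return np.array([proj(n,np.array([c[0]+r*np.cos(a),c[1]+r*np.sin(a),z])) for a in th])
im=cv2.imread('pics/side_b1.png');k=8
x0,y0,x1,y1=235,155,330,225
z=cv2.resize(im[y0:y1,x0:x1],None,fx=k,fy=k,interpolation=cv2.INTER_CUBIC)
for c,r,h,col in(((.543,.1272),.032,.1057,(0,0,255)),((.543,.1272),.032,.0912,(0,255,255)),((.5436,.1273),.0335,.034,(0,255,0))):
    P=((circ('side',c,r,h)-[x0,y0]+.5)*k-.5).round().astype(int); cv2.polylines(z,[P],True,col,1)
cv2.imwrite('pics/b1o.png',z)
```

```text
(no output)
```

View pics/b1o.png

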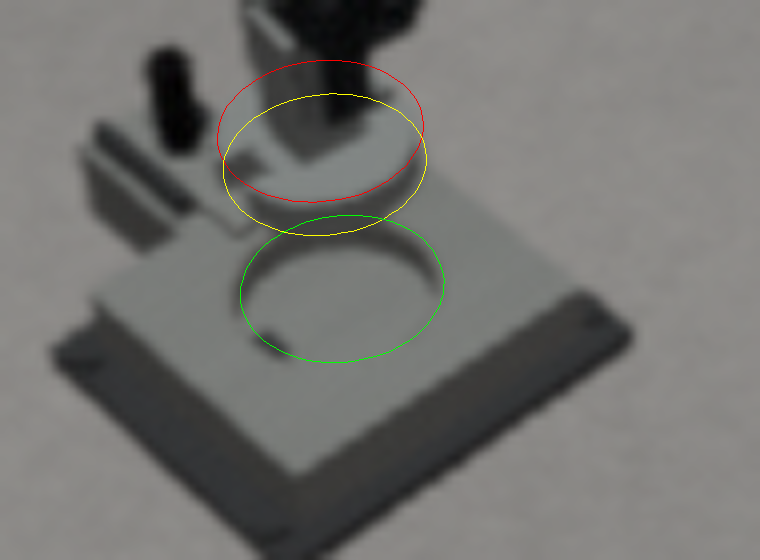

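Call:
{"op": "move_arm", "data": {
  "steps": [
    [1.5,-0.06,0,0],
    [1.5,0,0,0],
    [1,0,0,0],
    [0.7,0,0,0],
    [0,0,0,0],
    [0,0,0,0]
  ]
}}

```text
time: 12.8
tcp_pos: [0.5444, 0.1276, 0.0361]
eef_rot: [-1.244, 1.186, 1.243]
contact_force: [-0.1, 0.3, -2.6]
gripper_width: 0.29
```

Run:
```python
from h import *
show([.5436,.1273,.027],.046+np.pi/2);shot('b2',(245,160,80,75,5),(235,130,90,100,4))
im=cv2.imread('pics/side_b2.png');cv2.imwrite('pics/b2z.png',cv2.resize(im[160:220,245:320],None,fx=10,fy=10,interpolation=cv2.INTER_CUBIC))
```

```text
t 12.8 p [0.5444 0.1276 0.0361] F [-0.1  0.3 -2.6] T [-0.02 -0.01 -0.02] w 0.29
x [ 0.001  0.    -1.   ] y [-0.999 -0.047 -0.001] jaw ang 1.618 q7 1.425
shift cm [ 0.91  0.08 -0.03]
spin (tool x down => minus) 0.0012
```

View pics/b2z.png

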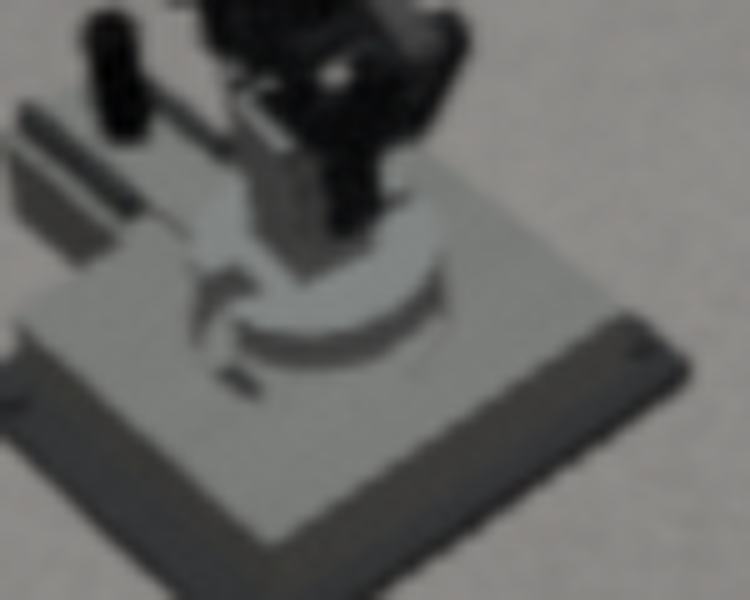

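Call:
{"op": "move_arm", "data": {
  "steps": [
    [0.3,0.07,0,0],
    [0.3,0,0,0],
    [0.2,0,0,0],
    [0,0,0,0]
  ]
}}

```text
time: 13.4
tcp_pos: [0.543, 0.1275, 0.0275]
eef_rot: [-1.244, 1.187, 1.244]
contact_force: [0.3, -0.7, -2.5]
gripper_width: 0.289
```

Call:
{"op": "move_arm", "data": {
  "steps": [
    [0.2,0,0,0],
    [0,0,0,0]
  ]
}}

```text
time: 13.65
tcp_pos: [0.5431, 0.1275, 0.0256]
eef_rot: [-1.244, 1.187, 1.244]
contact_force: [0.4, -0.4, -2.2]
gripper_width: 0.289
```

Call:
{"op": "move_arm", "data": {
  "steps": [
    [0.2,0,0,0],
    [0,0,0,0]
  ]
}}

```text
time: 13.9
tcp_pos: [0.5431, 0.1275, 0.0236]
eef_rot: [-1.244, 1.187, 1.244]
contact_force: [-0.3, -1.6, -2.5]
gripper_width: 0.291
```

Call:
{"op": "move_arm", "data": {
  "steps": [
    [0.2,0,0,0],
    [0,0,0,0]
  ]
}}

```text
time: 14.15
tcp_pos: [0.5431, 0.1274, 0.0215]
eef_rot: [-1.244, 1.187, 1.244]
contact_force: [0.9, -0.4, -3.4]
gripper_width: 0.288
```

Call:
{"op": "move_arm", "data": {
  "steps": [
    [0.2,0,0,0],
    [0,0,0,0]
  ]
}}

```text
time: 14.4
tcp_pos: [0.5431, 0.1275, 0.0195]
eef_rot: [-1.244, 1.187, 1.244]
contact_force: [0.5, 0.5, -2.5]
gripper_width: 0.291
```

Call:
{"op": "move_arm", "data": {
  "steps": [
    [0.1,0,0,0],
    [0,0,0,0]
  ]
}}

```text
time: 14.65
tcp_pos: [0.5432, 0.1275, 0.0187]
eef_rot: [-1.244, 1.187, 1.244]
contact_force: [0.4, -0.5, -2.8]
gripper_width: 0.284
```

Call:
{"op": "move_arm", "data": {
  "steps": [
    [0.1,0,0,0],
    [0,0,0,0]
  ]
}}

```text
time: 14.9
tcp_pos: [0.5432, 0.1275, 0.0177]
eef_rot: [-1.244, 1.187, 1.244]
contact_force: [0.6, -0.9, -2.3]
gripper_width: 0.292
```

Call:
{"op": "move_arm", "data": {
  "steps": [
    [0.1,0,0,0],
    [0,0,0,0]
  ]
}}

```text
time: 15.15
tcp_pos: [0.5431, 0.1275, 0.0166]
eef_rot: [-1.244, 1.187, 1.244]
contact_force: [-0.3, 0.8, -2.6]
gripper_width: 0.289
```

Call:
{"op": "move_arm", "data": {
  "steps": [
    [0.1,0,0,0],
    [0,0,0,0]
  ]
}}

```text
time: 15.4
tcp_pos: [0.5431, 0.1275, 0.0156]
eef_rot: [-1.244, 1.187, 1.244]
contact_force: [0.4, 0.3, -2.5]
gripper_width: 0.288
```

Call:
{"op": "move_arm", "data": {
  "steps": [
    [0.1,0,0,0],
    [0.1,0,0,0],
    [0,0,0,0]
  ]
}}

```text
time: 15.78
tcp_pos: [0.5431, 0.1275, 0.0136]
eef_rot: [-1.244, 1.187, 1.244]
contact_force: [-0.3, -1.7, -2.4]
gripper_width: 0.286
```

Call:
{"op": "move_arm", "data": {
  "steps": [
    [0.1,0,0,0],
    [0,0,0,0]
  ]
}}

```text
time: 16.02
tcp_pos: [0.5432, 0.1275, 0.0127]
eef_rot: [-1.244, 1.187, 1.244]
contact_force: [-0.7, 0.5, -2.1]
gripper_width: 0.287
```

Call:
{"op": "move_arm", "data": {
  "steps": [
    [0.1,0,0,0],
    [0,0,0,0]
  ]
}}

```text
time: 16.27
tcp_pos: [0.5432, 0.1275, 0.0117]
eef_rot: [-1.244, 1.187, 1.244]
contact_force: [-0.9, -0.8, -1.6]
gripper_width: 0.285
```

Run:
```python
from h import *
show();shot('b3',(245,160,80,75,5),(235,130,90,100,4))
im=cv2.imread('pics/side_b3.png');cv2.imwrite('pics/b3z.png',cv2.resize(im[160:220,245:320],None,fx=10,fy=10,interpolation=cv2.INTER_CUBIC))
```

```text
t 16.275 p [0.5432 0.1275 0.0117] F [-0.9 -0.8 -1.6] T [-0.01  0.05 -0.01] w 0.285
x [-0.  0. -1.] y [-0.999 -0.047  0.   ] jaw ang 1.6181 q7 1.434
```

View pics/b3z.png

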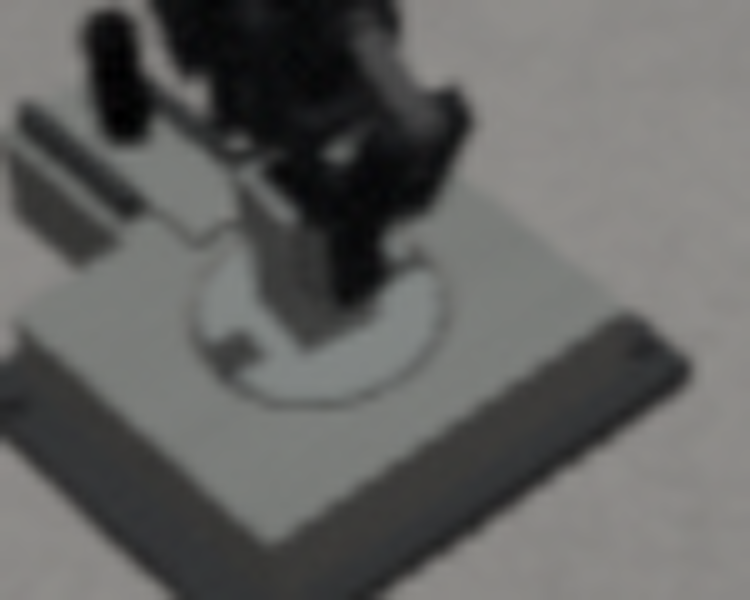

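The foot is almost flush in the pocket, with the notch over the dark key at about (235,350) in the zoom. I'll keep going down in half-millimetre steps until I feel the floor.

Call:
{"op": "move_arm", "data": {
  "steps": [
    [0.05,0,0,0],
    [0,0,0,0]
  ]
}}

```text
time: 16.62
tcp_pos: [0.5432, 0.1275, 0.0112]
eef_rot: [-1.244, 1.186, 1.244]
contact_force: [0.2, 0.2, -3.4]
gripper_width: 0.286
```

Call:
{"op": "move_arm", "data": {
  "steps": [
    [0.05,0,0,0],
    [0,0,0,0]
  ]
}}

```text
time: 16.88
tcp_pos: [0.5433, 0.1276, 0.0109]
eef_rot: [-1.244, 1.186, 1.244]
contact_force: [-0.4, -0.2, -0.5]
gripper_width: 0.285
```

Call:
{"op": "move_arm", "data": {
  "steps": [
    [0.05,0,0,0],
    [0,0,0,0]
  ]
}}

```text
time: 17.12
tcp_pos: [0.5434, 0.1276, 0.0109]
eef_rot: [-1.244, 1.186, 1.244]
contact_force: [-2.3, -0.4, 4.8]
gripper_width: 0.289
```

Call:
{"op": "move_arm", "data": {
  "steps": [
    [0,0,0,0],
    [0,0,0,0],
    [0,0,0,0],
    [0,0,0,0]
  ],
  "hand": 5
}}

```text
time: 17.62
tcp_pos: [0.5432, 0.1275, 0.0101]
eef_rot: [-1.244, 1.186, 1.244]
contact_force: [-1.1, -0.4, -0.1]
gripper_width: 0.585
```

Call:
{"op": "move_arm", "data": {
  "steps": [
    [-1,0,0,0],
    [-2,0,0,0],
    [-3,0,0,0],
    [-3,0,0,0],
    [0,0,0,0]
  ]
}}

```text
time: 18.25
tcp_pos: [0.5456, 0.1281, 0.1037]
eef_rot: [-1.245, 1.181, 1.24]
contact_force: [1.0, 0.2, -0.0]
gripper_width: 0.584
```

Run:
```python
from h import *
show();shot('b4',(245,160,80,75,5),(235,130,90,100,4))
im=cv2.imread('pics/side_b4.png');cv2.imwrite('pics/b4z.png',cv2.resize(im[155:220,245:320],None,fx=9,fy=9,interpolation=cv2.INTER_CUBIC))
```

```text
t 18.25 p [0.5456 0.1281 0.1037] F [ 1.   0.2 -0. ] T [ 0.01  0.06 -0.06] w 0.584
x [ 0.006  0.002 -1.   ] y [-0.999 -0.047 -0.006] jaw ang 1.6178 q7 1.4
```

View pics/b4z.png

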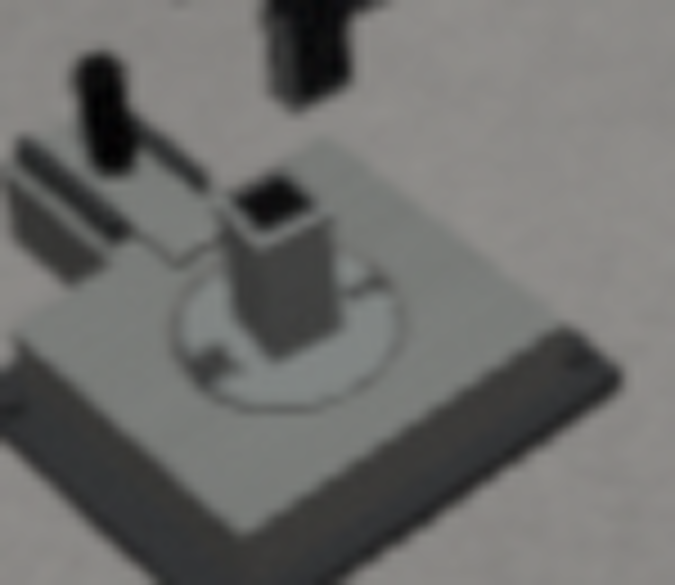

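Call:
{"op": "move_arm", "data": {
  "steps": [
    [0,0.36,2.8,0],
    [0,0.36,2.8,0],
    [0,0.36,2.8,0],
    [0,0,0,0.163],
    [0,0,0,0.163],
    [0,0,0,0.163],
    [0,0,0,0.163],
    [0,0,0,0.163],
    [0,0,0,0.163],
    [0,0,0,0.163],
    [0,0,0,0.163],
    [0,0,0,0.163],
    [0,0,0,0],
    [0,0,0,0]
  ]
}}

```text
time: 20.1
tcp_pos: [0.528, 0.2108, 0.0996]
eef_rot: [-0.121, 1.568, 0.12]
contact_force: [-0.6, -0.7, 0.1]
gripper_width: 0.587
```

Run:
```python
from h import *
show([.531,.2117,.018],.145);shot('c1',(225,150,80,75,5),(225,120,90,100,4))
```

```text
t 20.1 p [0.528  0.2108 0.0996] F [-0.6 -0.7  0.1] T [0.03 0.01 0.  ] w 0.587
x [-0.001 -0.001 -1.   ] y [-0.153  0.988 -0.   ] jaw ang 0.1538 q7 -0.184
shift cm [8.16 0.05 0.31]
spin (tool x down => minus) 0.0088
```

View pics/c1.png

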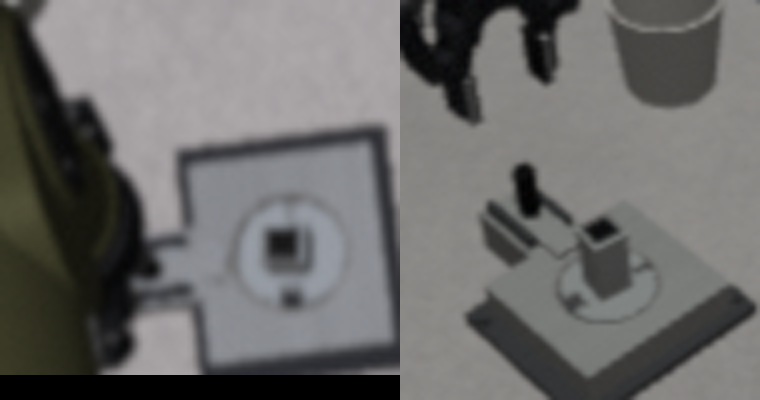

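Call:
{"op": "move_arm", "data": {
  "steps": [
    [1.5,0.05,0.3,0],
    [1.5,0,0,0],
    [1.5,0,0,0],
    [1,0,0,0],
    [0.5,0,0,0],
    [0,0,0,0]
  ]
}}

```text
time: 20.95
tcp_pos: [0.5313, 0.2118, 0.04]
eef_rot: [-0.119, 1.568, 0.118]
contact_force: [0.1, 1.1, 0.5]
gripper_width: 0.585
```

Run:
```python
from h import *
show([.531,.2117,.018],.145);shot('c2',(225,150,80,75,5),(225,130,90,90,4))
im=cv2.imread('pics/side_c2.png');cv2.imwrite('pics/c2z.png',cv2.resize(im[130:200,225:300],None,fx=8,fy=8,interpolation=cv2.INTER_CUBIC))
```

```text
t 20.95 p [0.5313 0.2118 0.04  ] F [0.1 1.1 0.5] T [0.02 0.04 0.02] w 0.585
x [-0. -0. -1.] y [-0.15   0.989 -0.   ] jaw ang 0.151 q7 -0.157
shift cm [ 2.2  -0.   -0.03]
spin (tool x down => minus) 0.006
```

View pics/c2z.png

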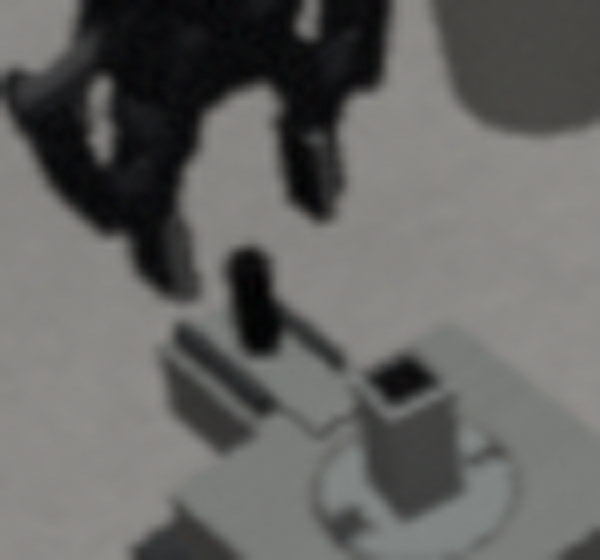

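Call:
{"op": "move_arm", "data": {
  "steps": [
    [0.8,0,0,0],
    [0.8,0,0,0],
    [0.5,0,0,0],
    [0,0,0,0]
  ]
}}

```text
time: 21.55
tcp_pos: [0.5309, 0.2116, 0.0186]
eef_rot: [-0.119, 1.569, 0.118]
contact_force: [-0.6, 0.4, 0.3]
gripper_width: 0.585
```

Call:
{"op": "move_arm", "data": {
  "steps": [
    [0,0,0,0],
    [0,0,0,0],
    [0,0,0,0],
    [0,0,0,0],
    [0,0,0,0],
    [0,0,0,0]
  ],
  "hand": 0.8,
  "force": 50
}}

```text
time: 22.3
tcp_pos: [0.5308, 0.2119, 0.0196]
eef_rot: [-0.119, 1.569, 0.119]
contact_force: [-4.1, -1.2, 6.2]
gripper_width: 0.159
```

Run:
```python
from h import *
show([.531,.2117,.018],.145);shot('c3',(225,150,80,75,5),(225,130,90,90,4))
im=cv2.imread('pics/side_c3.png');cv2.imwrite('pics/c3z.png',cv2.resize(im[130:200,225:300],None,fx=8,fy=8,interpolation=cv2.INTER_CUBIC))
```

```text
t 22.3 p [0.5308 0.2119 0.0196] F [-4.1 -1.2  6.2] T [-0.22  0.92 -0.04] w 0.159
x [-0.001  0.    -1.   ] y [-0.151  0.989  0.   ] jaw ang 0.1511 q7 -0.146
shift cm [ 0.16 -0.02  0.02]
spin (tool x down => minus) 0.0061
```

View pics/c3z.png

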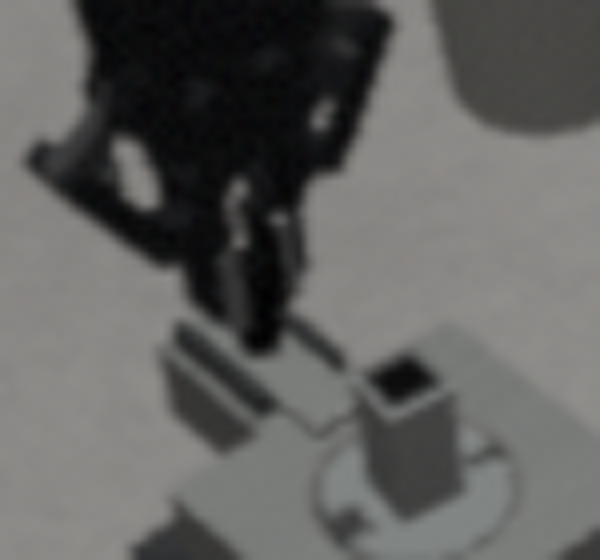

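Call:
{"op": "move_arm", "data": {
  "steps": [
    [-0.15,0,0,0],
    [0,-0.3,0,0],
    [0,-0.3,0,0],
    [0,0,0,0]
  ]
}}

```text
time: 22.9
tcp_pos: [0.5317, 0.2052, 0.0199]
eef_rot: [-0.119, 1.569, 0.118]
contact_force: [-2.0, 0.9, -8.5]
gripper_width: 0.164
```

Call:
{"op": "move_arm", "data": {
  "steps": [
    [0,-0.3,0,0],
    [0,-0.3,0,0],
    [0,-0.3,0,0],
    [0,-0.3,0,0],
    [0,0,0,0]
  ]
}}

```text
time: 23.52
tcp_pos: [0.5334, 0.193, 0.02]
eef_rot: [-0.119, 1.569, 0.117]
contact_force: [-3.3, 0.2, -15.7]
gripper_width: 0.163
```

Call:
{"op": "move_arm", "data": {
  "steps": [
    [0,-0.2,0,0],
    [0,-0.1,0,0],
    [0,0,0,0]
  ]
}}

```text
time: 23.9
tcp_pos: [0.5336, 0.1922, 0.0201]
eef_rot: [-0.118, 1.569, 0.12]
contact_force: [-1.8, 4.6, -19.1]
gripper_width: 0.161
```

Call:
{"op": "move_arm", "data": {
  "steps": [
    [0.1,0,0,0],
    [0,-0.1,0,0],
    [0,0,0,0]
  ]
}}

```text
time: 24.28
tcp_pos: [0.5336, 0.1924, 0.02]
eef_rot: [-0.118, 1.569, 0.122]
contact_force: [-3.4, 6.6, -13.6]
gripper_width: 0.163
```

Run:
```python
from h import *
show();shot('c4',(225,150,80,75,5),(225,130,90,90,4))
im=cv2.imread('pics/side_c4.png');cv2.imwrite('pics/c4z.png',cv2.resize(im[135:210,235:310],None,fx=8,fy=8,interpolation=cv2.INTER_CUBIC))
```

```text
t 24.275 p [0.5336 0.1924 0.02  ] F [ -3.4   6.6 -13.6] T [ 1.26  0.85 -0.05] w 0.163
x [-0.001  0.002 -1.   ] y [-0.152  0.988  0.003] jaw ang 0.1524 q7 -0.108
```

View pics/c4z.png

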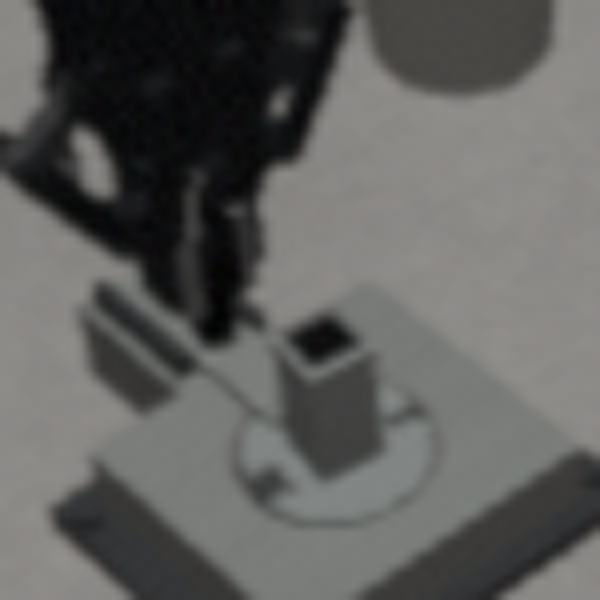

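View pics/c4.png

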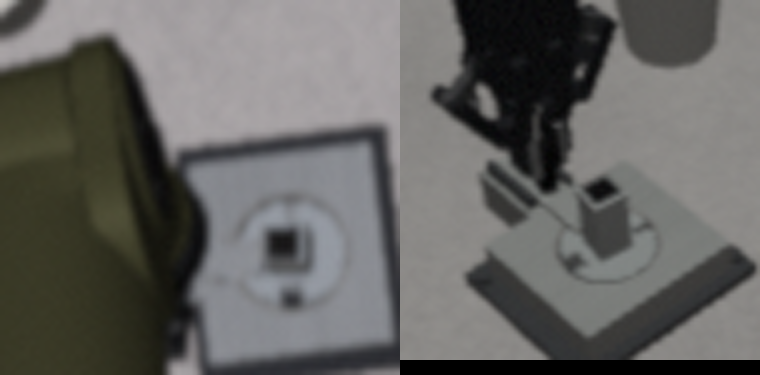

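Call:
{"op": "move_arm", "data": {
  "steps": [
    [0.15,0,0,0],
    [0,-0.1,0,0],
    [0,0,0,0]
  ]
}}

```text
time: 24.75
tcp_pos: [0.5337, 0.1924, 0.0199]
eef_rot: [-0.117, 1.569, 0.123]
contact_force: [-7.5, 6.5, -4.3]
gripper_width: 0.166
```

Call:
{"op": "move_arm", "data": {
  "steps": [
    [0.05,-0.1,0,0],
    [0,0,0,0]
  ]
}}

```text
time: 25.0
tcp_pos: [0.5337, 0.1925, 0.0198]
eef_rot: [-0.116, 1.569, 0.125]
contact_force: [-8.7, 7.5, -2.1]
gripper_width: 0.165
```

Call:
{"op": "move_arm", "data": {
  "steps": [
    [0,0,0,0],
    [0,0,0,0],
    [0,0,0,0],
    [0,0,0,0]
  ],
  "hand": 5
}}

```text
time: 25.5
tcp_pos: [0.5359, 0.1877, 0.0184]
eef_rot: [-0.118, 1.566, 0.118]
contact_force: [1.1, -0.5, 0.4]
gripper_width: 0.583
```

Call:
{"op": "move_arm", "data": {
  "steps": [
    [-1,0,0,0],
    [-2,0,0,0],
    [-3,0,0,0],
    [-2,0,0,0],
    [0,0,0,0]
  ]
}}

```text
time: 26.12
tcp_pos: [0.5366, 0.1886, 0.1]
eef_rot: [-0.117, 1.564, 0.12]
contact_force: [0.4, -0.5, -0.3]
gripper_width: 0.584
```

Run:
```python
from h import *
show();shot('c5',(225,150,80,75,5),(225,130,90,90,4))
a=cv2.imread('pics/side_c5.png');z=cv2.resize(a[150:215,235:310],None,fx=8,fy=8,interpolation=cv2.INTER_CUBIC)
nx=np.array([.9895,.1445]);ny=np.array([-.1445,.9895]);c=np.array([.5433,.1275])
for off,col in((0,(0,255,0)),(.018,(0,0,255))):
    P=[]
    for a_ in(-.011,.011):
        X=c+nx*a_+ny*.018; P.append(proj('side',np.array([*X,.040])))
    P=((np.array(P)-[235,150]+.5)*8-.5).round().astype(int)
cv2.line(z,tuple(map(int,P[0])),tuple(map(int,P[1])),(0,0,255),1)
for d in(.063,.065):
    X=c+ny*d;u=((np.array(proj('side',np.array([*X,.081])))-[235,150]+.5)*8-.5).astype(int);cv2.circle(z,tuple(map(int,u)),2,(0,255,255) if d<.064 else (255,0,255),-1)
cv2.imwrite('pics/c5z.png',z)
```

```text
t 26.125 p [0.5366 0.1886 0.1   ] F [ 0.4 -0.5 -0.3] T [ 0.01  0.03 -0.05] w 0.584
x [ 0.004  0.002 -1.   ] y [-0.15   0.989  0.001] jaw ang 0.1509 q7 -0.143
```

View pics/c5z.png

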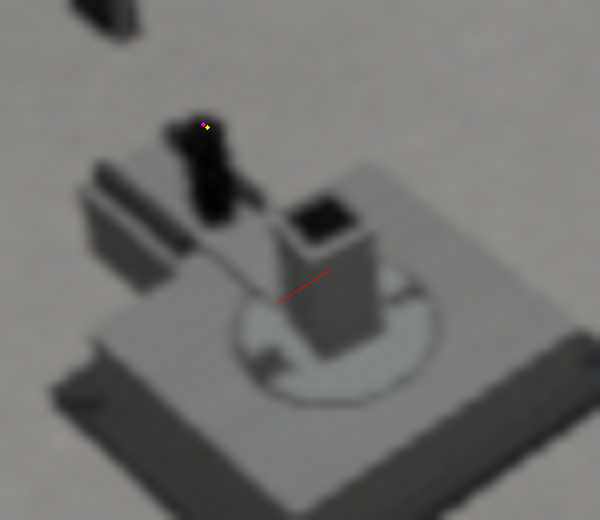

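View pics/c5.png

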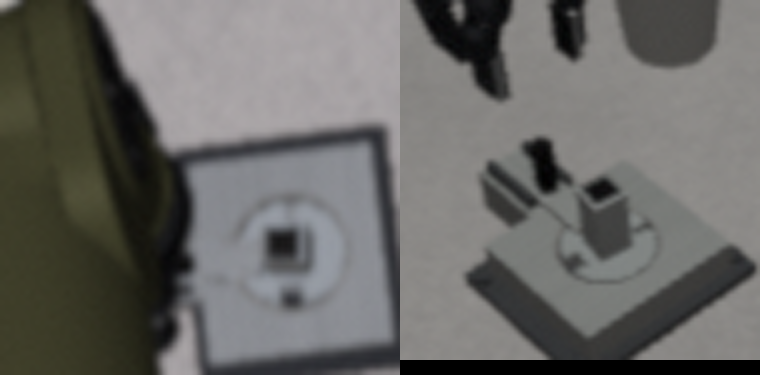

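Run:
```python
from h import *
k=4
def up(f):return cv2.resize(cv2.imread(f).mean(2).astype(np.float32),None,fx=k,fy=k,interpolation=cv2.INTER_CUBIC)
A=up('pics/side_b4.png');B=up('pics/side_c5.png')
nx=np.array([.9895,.1445]);ny=np.array([-.1445,.9895]);c=np.array([.5433,.1275])
p0=np.array(proj('side',np.array([*(c+ny*.085),.066])))
x,y=(p0*k).astype(int);w,h=4*k,8*k
print(p0)
T=A[y-h:y+h,x-int(2.6*k):x+int(3.5*k)]
R=cv2.matchTemplate(B[y-h-20:y+h+60,x-w-20:x+w+60],T,cv2.TM_CCOEFF_NORMED);_,m,_,l=cv2.minMaxLoc(R)
d=np.array([l[0]+x-w-20-(x-int(2.6*k)),l[1]-20])/k
print('shift px',d,m)
for t in(.018,.020,.022):print(t,np.array(proj('side',np.array([*(c+ny*(.085-t)),.066])))-p0)
```

```text
[256.21283809 165.54082641]
shift px [4.25 3.5 ] 0.9897891879081726
0.018 [4.06367203 3.33538754]
0.02 [4.51967788 3.70966878]
0.022 [4.97659089 4.08469462]
```

Call:
{"op": "move_arm", "data": {
  "steps": [
    [0,1.7,-0.1,0],
    [0,1.75,-0.1,0],
    [0,0,0,0],
    [0,0,0,0],
    [0,0,0,0]
  ],
  "hand": 0,
  "force": 30
}}

```text
time: 26.85
tcp_pos: [0.528, 0.2212, 0.0977]
eef_rot: [-0.118, 1.568, 0.118]
contact_force: [0.6, -0.1, 0.6]
gripper_width: 0.001
```

Run:
```python
from h import *
show([.5294,.2225,.024],.145)
```

```text
t 26.85 p [0.528  0.2212 0.0977] F [ 0.6 -0.1  0.6] T [ 0.    0.02 -0.02] w 0.001
x [ 0. -0. -1.] y [-0.15   0.989 -0.   ] jaw ang 0.1501 q7 -0.203
shift cm [7.37 0.11 0.16]
spin (tool x down => minus) 0.0051
```

Call:
{"op": "move_arm", "data": {
  "steps": [
    [1.5,0.25,0.16,0],
    [1.5,0,0,0],
    [1.5,0,0,0],
    [1.5,0,0,0],
    [1,0,0,0],
    [0.4,0,0,0],
    [0,0,0,0]
  ]
}}

```text
time: 27.72
tcp_pos: [0.5291, 0.2247, 0.0237]
eef_rot: [-0.119, 1.567, 0.119]
contact_force: [-0.3, -0.9, 0.1]
gripper_width: 0.002
```

Run:
```python
from h import *
show();
im=cv2.cvtColor(capture('side'),cv2.COLOR_RGB2BGR);cv2.imwrite('pics/c6z.png',cv2.resize(im[130:205,225:300],None,fx=8,fy=8,interpolation=cv2.INTER_CUBIC))
```

```text
t 27.725 p [0.5291 0.2247 0.0237] F [-0.3 -0.9  0.1] T [-0.03  0.05 -0.01] w 0.002
x [ 0. -0. -1.] y [-0.15   0.989 -0.   ] jaw ang 0.151 q7 -0.171
```

View pics/c6z.png

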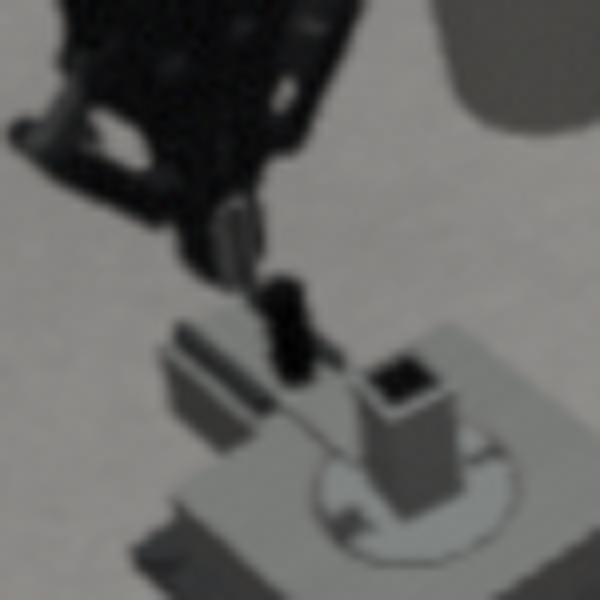

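Call:
{"op": "move_arm", "data": {
  "steps": [
    [0,-0.4,0,0],
    [0,-0.4,0,0],
    [0,-0.3,0,0],
    [0,0,0,0]
  ]
}}

```text
time: 28.28
tcp_pos: [0.5308, 0.2133, 0.0239]
eef_rot: [-0.118, 1.567, 0.118]
contact_force: [0.2, 0.2, 0.9]
gripper_width: -0.001
```

Call:
{"op": "move_arm", "data": {
  "steps": [
    [0,-0.3,0,0],
    [0,-0.1,0,0],
    [0,0,0,0]
  ]
}}

```text
time: 28.65
tcp_pos: [0.5313, 0.2098, 0.0237]
eef_rot: [-0.119, 1.568, 0.119]
contact_force: [-0.4, -0.2, 0.0]
gripper_width: 0.002
```

Call:
{"op": "move_arm", "data": {
  "steps": [
    [0,-0.15,0,0],
    [0,0,0,0]
  ]
}}

```text
time: 28.9
tcp_pos: [0.5313, 0.2098, 0.0238]
eef_rot: [-0.118, 1.567, 0.121]
contact_force: [-0.3, 4.0, -0.5]
gripper_width: 0.004
```

Call:
{"op": "move_arm", "data": {
  "steps": [
    [0,-0.2,0,0],
    [0,0,0,0]
  ]
}}

```text
time: 29.15
tcp_pos: [0.5313, 0.2097, 0.0238]
eef_rot: [-0.117, 1.567, 0.123]
contact_force: [-0.9, 7.0, -1.5]
gripper_width: -0.002
```

Call:
{"op": "move_arm", "data": {
  "steps": [
    [0,-0.3,0,0],
    [0,0,0,0]
  ]
}}

```text
time: 29.4
tcp_pos: [0.5313, 0.2098, 0.0239]
eef_rot: [-0.116, 1.567, 0.127]
contact_force: [-1.3, 11.8, -2.6]
gripper_width: -0.003
```

Call:
{"op": "move_arm", "data": {
  "steps": [
    [0,0.6,0,0],
    [0,1,0,0],
    [-2,0.5,0,0],
    [-3,0,0,0],
    [-4,0,0,0],
    [-4,0,0,0],
    [0,3,3,0],
    [0,4,4,0],
    [0,4,4,0],
    [0,0,0,0]
  ]
}}

```text
time: 30.65
tcp_pos: [0.6211, 0.3532, 0.1501]
eef_rot: [-0.124, 1.57, 0.12]
contact_force: [-0.0, -0.0, -0.9]
gripper_width: 0.001
```

Run:
```python
from h import *
show();shot('d1',(235,155,85,80,5),(235,145,80,80,5))
```

```text
t 30.65 p [0.6211 0.3532 0.1501] F [-0.  -0.  -0.9] T [-0.01  0.05  0.05] w 0.001
x [-0.002 -0.003 -1.   ] y [-0.155  0.988 -0.002] jaw ang 0.1553 q7 -0.271
```

View pics/d1.png

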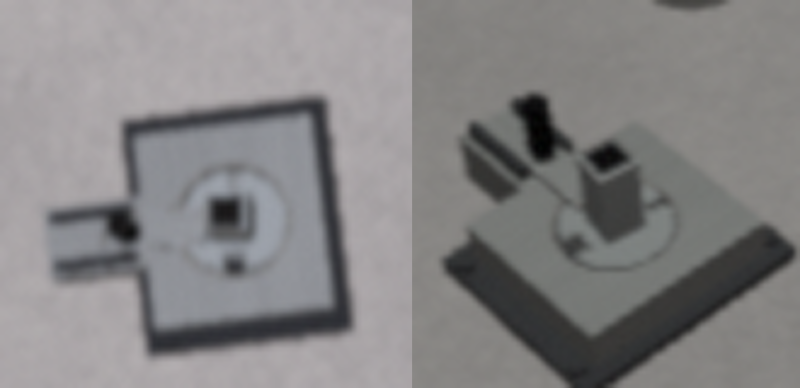

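Run:
```python
from h import *
k=8
def up(f):return cv2.resize(cv2.imread(f).mean(2).astype(np.float32),None,fx=k,fy=k,interpolation=cv2.INTER_CUBIC)
nx=np.array([.9895,.1445]);ny=np.array([-.1445,.9895]);c=np.array([.5433,.1275])
def cen(im,n,d):  # dark-weighted centroid of knob
    u,v=proj(n,np.array([*(c+ny*d),.066])); x,y=int(u*k),int(v*k);r=int(6.5*k)
    p=im[y-r:y+r,x-r:x+r];w=np.clip(40-p,0,None);yy,xx=np.mgrid[y-r:y+r,x-r:x+r]
    return np.array([(w*xx).sum(),(w*yy).sum()])/w.sum()/k
for n,f0,f1 in(('top','pics/top0.png','pics/top_d1.png'),('side','pics/side_b4.png','pics/side_d1.png')):
    A=up(f0);B=up(f1)
    print(n,'centroid',cen(A,n,.085),cen(B,n,.063),'d',cen(B,n,.063)-cen(A,n,.085))
    for t in(.018,.02,.022):print('  exp',t,np.array(proj(n,np.array([*(c+ny*(.085-t)),.066])))-np.array(proj(n,np.array([*(c+ny*.085),.066]))))
    # block registration check
    print(proj(n,np.array([*(c+ny*.085),.066])),proj(n,np.array([*(c+ny*.063),.066])))
Z=[cv2.resize(cv2.imread(f)[195:220,240:290],None,fx=12,fy=12,interpolation=cv2.INTER_CUBIC) for f in('pics/top0.png','pics/top_d1.png')]
cv2.imwrite('pics/d1c.png',np.vstack(Z))
```

```text
top centroid [253.52479339 202.60698865] [260.38404332 201.79819491] d [ 6.85924993 -0.80879374]
  exp 0.018 [ 6.21116648 -0.78686905]
  exp 0.02 [ 6.90108951 -0.87427278]
  exp 0.022 [ 7.59097122 -0.96167127]
(np.float64(252.35644529931443), np.float64(202.6548015605512)) (np.float64(259.9474165235879), np.float64(201.69313029364505))
side centroid [256.79549472 167.46499941] [261.02303187 171.08586044] d [4.22753715 3.62086103]
  exp 0.018 [4.06367203 3.33538754]
  exp 0.02 [4.51967788 3.70966878]
  exp 0.022 [4.97659089 4.08469462]
(np.float64(256.2128380872778), np.float64(165.54082640605594)) (np.float64(261.1894289806365), np.float64(169.6255210213992))
```

View pics/d1c.png

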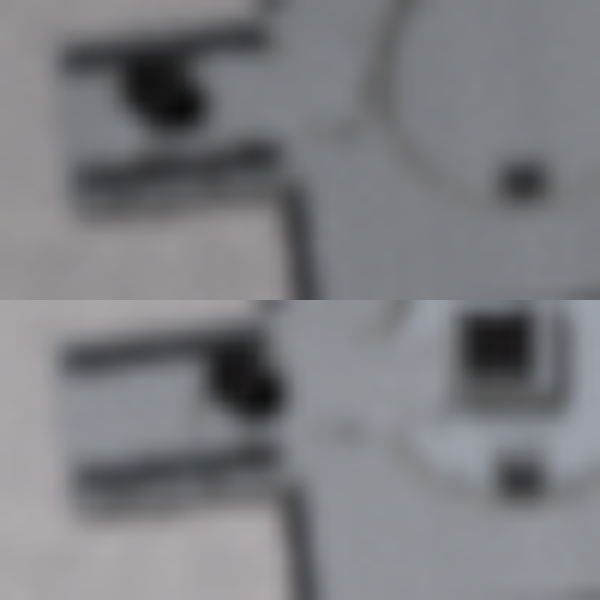

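Run:
```python
from h import *
show(); print(sign_off())
```

```text
t 30.75 p [0.6213 0.3484 0.1524] F [-0.5 -0.5 -0. ] T [-0.03  0.02  0.08] w 0.001
x [-0.001 -0.003 -1.   ] y [-0.15   0.989 -0.003] jaw ang 0.1506 q7 -0.27
the job is handed in; nothing more can be done
None
```

I seated the foot flush over the key and pushed the bolt shut until it stopped. I then backed the gripper clear and handed the job in at about 31 s.

- **Seating:** The camera showed the key roughly 0.1 rad off the nest's -x. I turned the foot to that angle before lowering it, so it dropped over the key without a search by feel. It touched the floor at the expected depth (reported z 0.0109 against 0.011 expected). The highest reading on the wrist during seating was about 5 N, and the pictures after release show the flange flush.
- **Bolt:** I pushed it first by gripping the knob, then from behind with closed fingers. In the second push it did not move under nearly 12 N, against about 2 N of friction. The knob ended about 63 mm from the pocket axis, which is where a shut bolt should be.
- **Checks that disagreed:**
  - **Bolt travel:** It measured about 20 mm (19–20 mm depending on the view), not 22 mm. The camera places the knob about 82.5 mm from the axis at the start rather than 85. I took the bolt to have started 2–3 mm forward, but this rests on pictures good to about 1 mm.
  - **Reported TCP height:** In the pictures the fingertips sat about 35–40 mm higher than the reported TCP, so my first grasp closed on air above the stub. I corrected the height from the pictures and re-gripped.
  - **Force at the knob:** The wrist read up to 19 N while I held the knob, because the grip was pulling slightly upward on it. I lowered the hand to relieve it.

I saw no contact with the other things on the bench, but I did not recheck each one at the end.

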